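Stack slumped test-kit cartons on the sloping bench stand

TASK

Lift the long carton off the short one it has slumped on, without shifting the short one, and lay it lengthwise on the sloping stand, midway between the side flanges, with its end right up against the backstop. Then lay the short carton squarely on top of it, it too with its end against the backstop, and let go. Lower each carton into place in the grip rather than dropping it, and leave the jar, the wash bottle and the steel tray as they are.

Things in the scene. Friction and masses are not known exactly. Their poses are not given: they have to be found in the camera images.
- cradle: Seat of the fixed steel carton stand: flat floor 190 mm long, 150 wide, sloping 28 deg down to the robot's side; flat backstop 88 mm high square to it along its low edge; far, raised end open. Origin: mid-width where floor meets backstop, 14 mm over the bench. x up the slope, y across, z square to the floor; floor z=0, backstop face x=0. Side flanges 12 mm high, inner faces at y=-72, +72 mm
- long_center (a point): Centre of the long test-kit carton: loose closed white paperboard box with plain blue bands, 150 mm long (x), 60 wide (y), 44 high (z, square to its upper face), about 0.2 kg. At the start it leans about 26 deg: low end on the bench on the robot's side, raised end resting on an upper long edge of the short carton
- short_center (a point): Centre of the short test-kit carton: the same kind of box, 120 mm long (x), 60 mm wide (y), 44 mm high (z), about 0.17 kg. At the start it lies flat on the bench, crosswise under the raised end of the long carton.
- jar_center (a point): Bystander: centre of a clear screw-top jar with a black lid, 84 mm across, 116 mm high, standing on the bench beyond the work.
- wash_center (a point): Bystander: point on the axis of a translucent wash bottle, 75 mm above its foot; 72 mm across, 207 mm high with its thin upright nozzle, standing on the bench to the left.
- tray: Bystander: shallow empty steel tray, 170 x 270 x 16 mm, lying on the bench to the right. Origin at the centre of its underside.
Not all that is in view belongs to the job. Leave any orange or red look-alike of the part that bears long_center alone.

How it is judged:
On the way, in this order (a step that is already met when the one before it is completed fails the run):
1. the long carton is held and lifted clear, and the short one has not been shifted (less than 15 mm) (height (world z) of long_center above 0.095 m and contact force between the fingers and long_carton above 0.5 N and distance of short_center from where it was at the start of the episode below 0.015 m), for 0.1 s.
2. the long carton, still held, is lowered to the floor of the stand (within 10 mm) (contact force between the fingers and long_carton above 0.5 N and z of long_center in the frame of cradle between 0.012 and 0.032 m and x of long_center in the frame of cradle between 0.06 and 0.13 m and y of long_center in the frame of cradle between -0.04 and 0.04 m), for 0.05 s.
3. the short carton, still held, is lowered onto the long one lying in the stand (within 10 mm) (contact force between the fingers and short_carton above 0.5 N and z of long_center in the frame of cradle between 0.016 and 0.028 m and z of short_center in the frame of cradle between 0.056 and 0.076 m and x of short_center in the frame of cradle between 0.045 and 0.12 m and y of short_center in the frame of cradle between -0.05 and 0.05 m), for 0.05 s.
At the end, for the whole second after the job is handed in: Both cartons lie flat on the slope, lengthwise within 7 degrees, each with its end within 7 mm of the backstop: the long one on the floor, midway between the flanges within 20 mm, the short one on top of it, side faces flush within 12 mm; released and at rest (x of long_center in the frame of cradle between 0.07 and 0.082 m and y of long_center in the frame of cradle between -0.02 and 0.02 m and z of long_center in the frame of cradle between 0.018 and 0.026 m and angle between the x axis of each of long_center, short_center and the x axis of cradle, either way round below 0.12 rad and angle between the z axis of each of long_center, short_center and the z axis of cradle, either way round below 0.12 rad and x of short_center in the frame of cradle between 0.055 and 0.067 m and y of short_center in the frame of long_center between -0.012 and 0.012 m and z of short_center in the frame of cradle between 0.061 and 0.071 m and linear speed of each of long_carton, short_carton below 0.02 m/s); the robot touches nothing.
It fails at once if the jar, the wash bottle or the tray is shifted more than 25 mm or the jar or bottle tipped over (distance of any of jar_center, wash_center, tray from where it was at the start of the episode above 0.025 m or angle between any of jar_center, wash_center's own z axis and vertical above 0.4 rad).
It also fails if it takes over 64 s, if anything falls off the work surface, if the arm or the gripper's body presses on something with over 40 N, if the wrist force passes 120 N, or if a joint passes its speed limit or range.

ROBOT

A 7-joint arm with a two-finger parallel gripper is mounted at the origin on the work surface. World frame = base frame: x ahead of the robot, y to its left, z up, the work surface at z = 0. Lengths are in m, angles in rad, forces in N, time in s.
With the tool pointing down it reaches from about 0.425 to 0.925 m from the base axis. Payload 6.8 kg.
Tool frame: the origin (TCP) lies at the very end of the fingers, on their centre line; the grasp point (between the pads) lies 19 mm behind it (r.grip_depth is the distance from the TCP to the grasp point, in m); z points along the fingers, y is the direction in which the jaws open and shut (so a half turn about z gives the same grasp; the last joint's range is limited). The gripper opens to 85 mm and grips with 20 to 120 N. Pads are 22 mm wide; open, the fingers measure 114 mm over their backs; the gripper's body (76 mm by 85 mm) begins 54 mm behind the grasp point. The pads swing forward as they close: fully open they stand 13 mm farther back than shut.
Start: joints at [-1.355, 0.477, 0.022, 1.555, -0.011, 1.109, -0.083], TCP at [0.215, 0.64, 0.231] pointing down, gripper open.
Joint ranges: [-2.96, 2.96], [-0.34, 2.1], [-1.41, 1.46], [0.24, 2.44], [-1.37, 4.51], [0.17, 1.92], [-2.96, 2.96]. Speed limits (rad/s): [2.39, 2.39, 3.14, 3.14, 3.14, 3.14, 3.14].

INTERFACE

Orientations are given as a rotation vector (axis times angle).
In Python, from bench import status, eyes, workorder, spotter, r gives the robot as it stands.
- The arm moves only by the tool drive_tool, never from a script. Its argument "commands" is a list of rows, each an object of numbers: "rx", "ry", "rz": the turn, a rotation vector about the world's x, y, z normalised to -1 to 1, where 1 is 8 degrees; "tx", "ty", "tz": the shift along the world's x, y, z normalised to -1 to 1, where 1 is 20 mm; "grip": the closure, from -1 (fully open) to 1 (shut). A call has 1 to 10 rows; each row shifts and turns the commanded pose from where the row before left it; what a row does not reach is not made up. A row lasts 1/8 s, in which the tool goes at most 62.5 mm and 10.7 degrees, less where a joint would pass 70% of its speed; a pose out of reach is approached as far as the arm can. A call with a number of a shift or a turn outside -1 to 1 is refused whole. A call with a gripper value outside its range is refused whole. The fingers move at their own pace and stop on an object; "grip_force" is the grip in N (left out, the last holds). Time passes only in rows, so rows that do not move let the fingers close. It gives the time, the measured TCP pose, the force and the opening at its end, in the units of the state.
- status.get_obs(): the state, without advancing time (a new reading comes with each control period).
- eyes.grab_frame(name): name is "side" or "top" or "wrist"; returns a dict with "frame" (420x560x3 uint8, blue, green, red), "range_z" (420x560 float32, m along the optical axis (not along the pixel's ray), 0 where there is no reading), "fx", "fy", "cx", "cy" (pixels), "dist_coeffs" ([k1, k2, p1, p2, k3] as OpenCV has them; the pictures are not rectified), "T" (4x4, takes a point from camera to world coordinates); the wrist camera has in their place "T_tool_cam" (4x4, takes a point from camera to tool coordinates, whose origin is the TCP and whose axes are the flange's). Camera axes: x right, y down, z forward; pixel columns grow to the right and rows downward; lengths in m; the calibration is good to about 2 mm. A picture is of the moment at which its call begins: read the wrist's pose just before it.
- workorder.hand_in(): hands the job in, once; it reports no verdict.
Trained networks look in the newest picture that a camera, given by its name, has taken for a name from the list of things; names that differ only in an ending like _2 or _b are one class to them, and where a whole thing is asked for, a point or a joint stands for the part that bears it (a point fixed in the world has none). Each returns a list of dicts, best first, with "confidence" (0 to 1); they miss things now and then, are a little off and sometimes report something else, mostly with a low value. They report only what shows in the picture. A call takes as long as a camera call. They do not tell look-alikes from the thing itself.
- spotter.boxes_of(camera, target): "position" ([column, row] as shares, 0 to 1, of the picture: columns of its width, rows of its height, amid what is visible of it).
- spotter.masks_of(camera, target): "mask" (420x560 bool, what is visible of it) and "position" ([column, row] as shares, 0 to 1, of the picture: columns of its width, rows of its height, amid what is visible of it).
The state is a dict: "clock": time; "joints": joint angles; "qvel": joint speeds; "tau": joint torques, N m; "tcp_pos": TCP position; "orientation": TCP orientation; "contact_force": force on the tool from outside, world axes, zero at the start; "moment": the same for the moment, N m; "grip_width": finger opening in m.
Only numpy, scipy, OpenCV 4.12 (cv2) and the standard library are available. Lean on these libraries where they do the work, as an engineer would, in place of code of your own. Each camera call takes 0.05 s, during which the arm holds its last target.

## Working session

There is one attempt and no reset: what is moved stays moved. The work goes in short steps, Python scripts to look and compute and a tool call to move; the robot and the scene stay as the last step left them, time stands still between calls to the robot, and variables do not carry over. Pictures are saved under pics/ and viewed, and the job is handed in when it is done.

Besides the shell and the picture viewer there is one more tool, called after "Emit:" as name([rows], argument=value, ...), one row to a line, values as JSON. drive_tool: Moves the arm, as the interface text tells. Scaled input: -1 to 1 covers 20 mm each way for a shift and 8 degrees each way for a turn. Its arguments: {"type":"object","properties":{"commands":{"type":"array","items":{"type":"object","properties":{"rx":{"type":"number"},"ry":{"type":"number"},"rz":{"type":"number"},"tx":{"type":"number"},"ty":{"type":"number"},"tz":{"type":"number"},"grip":{"type":"number"}}}},"grip_force":{"type":"number"}},"required":["commands"]}

```bash
ls; mkdir -p pics; cat > h.py <<'E'
import numpy as np, cv2
from bench import status, eyes, workorder, spotter, r
from scipy.spatial.transform import Rotation as R
def cloud(f,T=None):
    z=f["range_z"]; h,w=z.shape
    u,v=np.meshgrid(np.arange(w),np.arange(h))
    K=np.array([[f["fx"],0,f["cx"]],[0,f["fy"],f["cy"]],[0,0,1]])
    p=cv2.undistortPoints(np.stack([u,v],-1).reshape(-1,1,2).astype(float),K,np.array(f["dist_coeffs"],float)).reshape(h,w,2)
    P=np.dstack([p*z[...,None],z])
    T=np.array(f["T"] if T is None else T)
    W=P@T[:3,:3].T+T[:3,3]
    W[z<=0]=np.nan
    return W
E
python3 - <<'E'
from h import *
for n in ["side","top","wrist"]:
    f=eyes.grab_frame(n); cv2.imwrite(f"pics/{n}0.png",f["frame"])
    np.savez(f"{n}0.npz",**{k:np.array(v) for k,v in f.items()})
    for t in ["long_center","short_center","cradle"]:
        for d in spotter.masks_of(n,t): print(n,t,d["confidence"],np.array(d["position"])*[560,420],d["mask"].sum())
print(status.get_obs())
E
```

```text
pics
side long_center 0.78 [235.088 233.814] 1205
side long_center 0.6 [258.496 277.2  ] 1440
side short_center 0.77 [279.384 293.706] 621
side cradle 0.83 [244.888 177.786] 2429
top long_center 0.94 [345.52  247.212] 1370
top long_center 0.74 [366.912 164.682] 1428
top long_center 0.58 [277.088 264.81 ] 1326
top short_center 0.73 [339.024 221.718] 650
top cradle 0.91 [199.808 244.188] 5050
top cradle 0.42 [343.896 249.48 ] 1461
wrist cradle 0.79 [101.08 413.91] 349
{'clock': 0.6, 'joints': array([-1.35509406,  0.47697075,  0.02241054,  1.55539935, -0.0115107 ,
        1.10926948, -0.08311196]), 'qvel': array([ 0.00090545, -0.00148972, -0.00011933,  0.00081575,  0.00054391,
        0.00128753, -0.00029886]), 'tau': array([-2.71986592e-04, -5.96001363e+01,  1.60597064e+00, -2.81414992e+01,
        1.25373426e-02,  1.81202657e-03,  5.53418218e-06]), 'tcp_pos': array([0.21477208, 0.63995026, 0.23132801]), 'orientation': array([-5.06479455e-01, -3.10048457e+00, -1.30438261e-04]), 'contact_force': array([-0.41762444,  0.05321301,  0.72544769]), 'moment': array([-0.02129469, -0.01520107,  0.08225466]), 'grip_width': 0.08565876771986855}
```

View pics/top0.png

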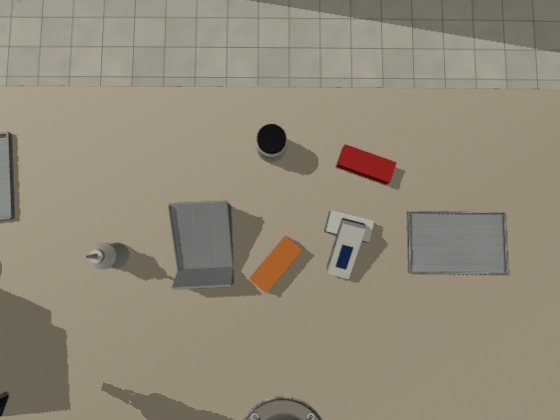

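View pics/side0.png

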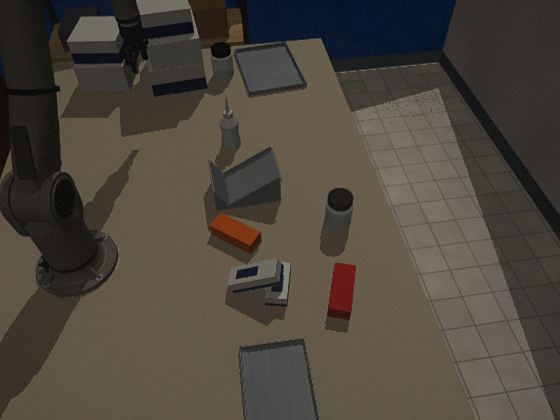

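View pics/wrist0.png

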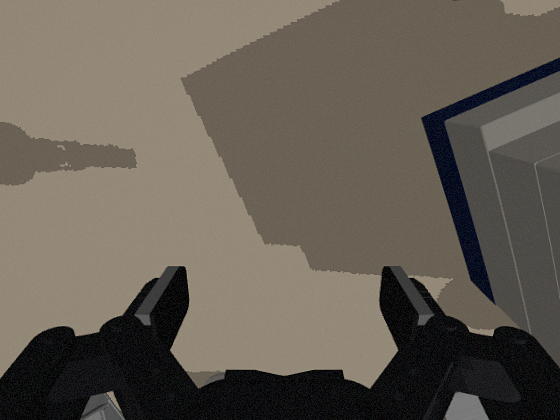

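Candidates for the long carton, in the top view: the white box with a blue band at (346,248), the orange look-alike at (276,265) and the red one at (367,165). The large white boxes at the side view's top left (100-180,50) are background clutter. By the description I choose the white one at (346,248), with the short carton under it at (350,225). Next is a close crop and depth measurements.

```bash
python3 - <<'E'
from h import *
for n,(x0,y0,x1,y1) in dict(top=(300,190,400,300),side=(200,230,310,320)).items():
    f=dict(np.load(f"{n}0.npz")); W=cloud(f)
    c=cv2.resize(f["frame"][y0:y1,x0:x1],None,fx=5,fy=5,interpolation=cv2.INTER_CUBIC); cv2.imwrite(f"pics/crop_{n}.png",c)
    np.save(f"W_{n}.npy",W)
W=np.load("W_top.npy")
print("bench",W[320,350],W[240,350],W[225,365],W[265,343],W[232,350])
for (u,v) in [(366,164),(276,265),(272,140),(103,256),(457,243),(200,230),(205,278)]: print(u,v,W[v,u].round(4))
print(np.round(W[210:285:4,335:372:4,2]*1000))
f=dict(np.load("top0.npz"));print(f["T"],f["fx"])
E
```

```text
bench [ 0.32239757 -0.18368814  0.0007933 ] [ 0.53818324 -0.17085854  0.08794349] [ 0.5793164  -0.22012971  0.04254746] [ 0.47316107 -0.15728847  0.05599693] [ 0.55837421 -0.16938944  0.09762259]
366 164 [ 0.745  -0.2251  0.0461]
276 265 [0.4723 0.0188 0.0433]
272 140 [0.7923 0.0307 0.1167]
103 256 [0.4966 0.4398 0.1434]
457 243 [ 0.5321 -0.4832  0.0055]
200 230 [0.5635 0.2183 0.0672]
205 278 [0.4387 0.2044 0.0578]
[[ -4.  -2.  -0.  -1.   2.  -2.  -2.   1.   3.  -1.]
 [ 45.  44.  44.  45.  -1.  -0.  -5.   1.  -1.   1.]
 [ 42.  47.  69.  41.  43.  47.  42.  44.  -5.  -5.]
 [ 45.  47.  93.  92.  79.  77.  67.  39.  40.  44.]
 [ 44.  66. 103. 101. 100. 106.  96.  89.  44.  44.]
 [ 48.  82.  97.  97.  nan 100.  98. 101.  44.  43.]
 [ 22.  89.  91.  90.  92.  97.  96.  98.  42.  -3.]
 [ 42.  88.  90.  90.  90.  94.  90.  44.  44.   1.]
 [ 61.  85.  86.  84.  86.  87.  90.   0.  34.   2.]
 [ 77.  78.  81.  80.  80.  83.  82.  -1.   0.  -3.]
 [ 70.  74.  71.  73.  77.  80.   1.  -0.   2.  -2.]
 [ nan  66.  67.  68.  69.  72.   3.  -1.   1.  -0.]
 [ 63.  63.  64.  65.  67.  63.  -2.   2.  -4.  -1.]
 [ 59.  57.  58.  61.  60.  -0.  -6.  -2.   0.  -2.]
 [ 52.  56.  55.  56.  58.   0.   1.  -0.  -0.  -0.]
 [ 48.  46.  50.  50.  52.  -2.  -0.   2.  -2.  -3.]
 [ 43.  43.  43.  45.   1.  -3.  -2.   1.  -0.   1.]
 [ -0.  nan   1.  43.  -3.   1.  -1.  -1.  -1.  -0.]
 [ -3.  -3.   3.   0.  -2.  -0.  -1.   4.  -1.   1.]]
[[ 0.00275902 -0.99490445  0.10078451  0.51766532]
 [-0.99996187 -0.00357987 -0.00796463  0.03125992]
 [ 0.00828484 -0.1007587  -0.9948764   1.19636076]
 [ 0.          0.          0.          1.        ]] 430.38949522951617
```

View pics/crop_top.png

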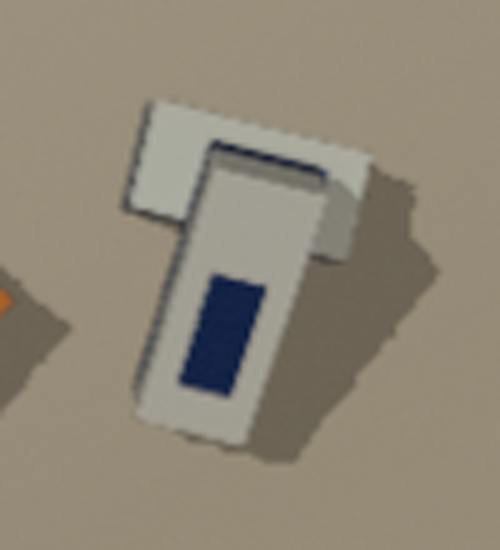

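View pics/crop_side.png

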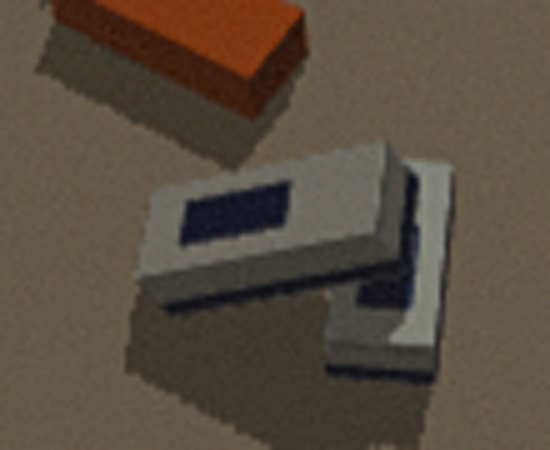

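```bash
cat > fit.py <<'E'
from h import *
from scipy.optimize import least_squares
def plane(P,it=400,tol=.004,n0=None,ang=25,rng=np.random.default_rng(0)):
    best=None
    for _ in range(it):
        a,b,c=P[rng.choice(len(P),3,replace=False)]
        n=np.cross(b-a,c-a); l=np.linalg.norm(n)
        if l<1e-5: continue
        n/=l
        if n[2]<0:n=-n
        if n0 is not None and abs(n@n0)<np.cos(np.radians(ang)): continue
        m=abs((P-a)@n)<tol
        if best is None or m.sum()>best.sum(): best=m
    for _ in range(3):
        c=P[best].mean(0); n=np.linalg.svd(P[best]-c,full_matrices=False)[2][2]
        if n[2]<0:n=-n
        best=abs((P-c)@n)<tol
    return c,n,best
E
python3 - <<'E'
from fit import *
print([a for a in dir(r) if a[0]!='_'], r.grip_depth)
for name in ["top","side"]:
    W=np.load(f"W_{name}.npy").reshape(-1,3); W=W[~np.isnan(W).any(1)]
    print(name)
    def sel(x0,x1,y0,y1,z0,z1): return W[(W[:,0]>x0)&(W[:,0]<x1)&(W[:,1]>y0)&(W[:,1]<y1)&(W[:,2]>z0)&(W[:,2]<z1)]
    P=sel(.42,.60,-.25,-.11,.046,.13)
    s=np.sin(np.radians(26));n0=np.array([-s,0,np.cos(np.radians(26))])
    c,n,m=plane(P,n0=n0)
    e=np.cross(n,[0,0,1]);e/=np.linalg.norm(e);u=np.cross(e,n)
    u=u if u[2]>0 else -u
    q=np.stack([(P[m]-c)@u,(P[m]-c)@np.cross(n,u)],1).astype(np.float32)
    rc=cv2.minAreaRect(q)
    print(" long c",c.round(4),"n",n.round(4),"tilt",np.degrees(np.arccos(n[2])).round(2),m.sum(),len(P),"rect",rc, "ctr",c+u*rc[0][0]+np.cross(n,u)*rc[0][1],"u",u)
    S=sel(.5,.65,-.26,-.1,.034,.056)
    print(" short n",len(S),S.mean(0),cv2.minAreaRect(S[:,:2].astype(np.float32)))
    C=sel(.36,.66,.08,.36,.012,.2)
    s=np.sin(np.radians(28));n0=np.array([-s,0,np.cos(np.radians(28))])
    c,n,m=plane(C,n0=n0,tol=.003)
    print(" floor",c.round(4),n.round(4),np.degrees(np.arccos(n[2])).round(2),m.sum(),"yaw of downhill->uphill",np.degrees(np.arctan2(-n[1],-n[0])))
    n0=np.array([np.cos(np.radians(28)),0,s])
    c2,n2,m2=plane(C,n0=n0,tol=.003)
    print(" back",c2.round(4),n2.round(4),m2.sum(),len(C),np.degrees(np.arctan2(n2[1],n2[0])), "dot",n@n2)
E
```

```text
['Unreachable', 'grip_depth'] 0.0187
top
 long c [ 0.5172 -0.1625  0.0766] n [-0.4174  0.1066  0.9025] tilt 25.52 1061 1336 rect ((-0.005322657525539398, -2.411752939224243e-05), (0.06049206852912903, 0.14219807088375092), 89.79997253417969) ctr [ 0.51253201 -0.16137443  0.0743314 ] u [ 0.87439696 -0.22331882  0.43076522]
 short n 597 [ 0.5810735  -0.17208456  0.043466  ] ((0.550478458404541, -0.17091697454452515), (0.12070316821336746, 0.11564382165670395), 75.94558715820312)
 floor [0.5503 0.2161 0.06  ] [-0.4672 -0.0247  0.8838] 27.9 3176 yaw of downhill->uphill 3.02324260412826
 back [0.4408 0.2102 0.0554] [0.8785 0.044  0.4756] 1135 5061 2.866604304689103 dot 0.008797648812141123
side
 long c [ 0.5186 -0.167   0.0767] n [-0.4167  0.1196  0.9011] tilt 25.7 778 1232 rect ((-0.0035370737314224243, 0.0017353296279907227), (0.14008915424346924, 0.06405608355998993), 2.004138708114624) ctr [ 0.51603986 -0.1644761   0.07513001] u [ 0.86613315 -0.24863838  0.43358081]
 short n 544 [ 0.57543843 -0.20233429  0.04373665] ((0.5589689612388611, -0.17544975876808167), (0.12405761331319809, 0.1038338765501976), 75.48590087890625)
 floor [0.5528 0.2158 0.0599] [-0.4689 -0.0153  0.8831] 27.98 1387 yaw of downhill->uphill 1.8649357876286774
 back [0.4446 0.2052 0.0552] [0.881  0.0407 0.4714] 482 3033 2.6461640264630226 dot 0.0025197236327131984
```

```bash
cat > cr.py <<'E'
from fit import *
ps=np.radians(2.6); t=np.radians(28)
X=np.array([np.cos(t)*np.cos(ps),np.cos(t)*np.sin(ps),np.sin(t)]); Y=np.array([-np.sin(ps),np.cos(ps),0]); Z=np.cross(X,Y)
E
python3 - <<'E'
from cr import *
print(X,Y,Z)
for name in ["top","side"]:
    W=np.load(f"W_{name}.npy").reshape(-1,3); W=W[~np.isnan(W).any(1)]
    C=W[(W[:,0]>.34)&(W[:,0]<.68)&(W[:,1]>.05)&(W[:,1]<.38)&(W[:,2]>.006)&(W[:,2]<.2)]
    L=np.stack([C@X,C@Y,C@Z],1)
    # histogram for floor z, back x
    h,b=np.histogram(L[:,2],np.arange(-.4,.2,.002)); zf=b[h.argmax()]+.001
    zf=np.median(L[abs(L[:,2]-zf)<.004,2])
    B=L[(L[:,2]>zf+.02)&(L[:,2]<zf+.08)]
    h,b=np.histogram(B[:,0],np.arange(.2,.8,.002)); xb=b[h.argmax()]+.001
    xb=np.median(B[abs(B[:,0]-xb)<.004,0])
    F=L[abs(L[:,2]-zf)<.004]; Bk=L[(abs(L[:,0]-xb)<.004)&(L[:,2]>zf+.02)]
    pf=np.percentile
    print(name,"zf",zf,"xb",xb,"floor x rng",pf(F[:,0],[.5,99.5])-xb,"floor y",pf(F[:,1],[.5,99.5]),"back y",pf(Bk[:,1],[.5,99.5]),"back z",pf(Bk[:,2],[.5,99.5])-zf)
    ym=pf(Bk[:,1],[.5,99.5]).mean()
    print(" origin",X*xb+Y*ym+Z*zf)
    # yaw slopes
    print(" back slope deg",np.degrees(np.polyfit(Bk[:,1],Bk[:,0],1)[0])," floor slopes",np.degrees(np.polyfit(F[:,1],F[:,2],1)[0]),np.degrees(np.polyfit(F[:,0],F[:,2],1)[0]))
    for a in np.arange(.02,.18,.03):
        q=L[(abs(L[:,0]-xb-a)<.015)&(L[:,2]>zf+.006)&(L[:,2]<zf+.02)]; print("  flange",a,len(q),pf(q[:,1],[2,50,98]) if len(q) else "", end="")
        f=F[abs(F[:,0]-xb-a)<.015]; print(" floor",pf(f[:,1],[1,99]))
E
python3 - <<'E'
from h import *
o=status.get_obs(); print(R.from_rotvec(o["orientation"]).as_matrix().round(3))
E
```

```text
[0.88203866 0.04005314 0.46947156] [-0.04536299  0.99897057  0.        ] [-0.46898827 -0.02129663  0.88294759]
top zf -0.20957816623531705 xb 0.4231213619805828 floor x rng [-0.00060617  0.1929563 ] floor y [0.11676396 0.26141042] back y [0.03266253 0.26301746] back z [0.02023434 0.09343524]
 origin [0.46479264 0.16909845 0.01359691]
 back slope deg -0.1508863974075468  floor slopes 0.12247795447939752 -0.07952763847275818
  flange 0.02 30 [0.07968653 0.26050718 0.26347853] floor [0.12114942 0.25957966]
  flange 0.05 30 [0.11629427 0.26083401 0.26376754] floor [0.12131364 0.26080785]
  flange 0.08 36 [0.11608154 0.2607187  0.26402831] floor [0.12145594 0.26056253]
  flange 0.11000000000000001 34 [0.11676466 0.26077357 0.26369765] floor [0.11794632 0.26031757]
  flange 0.14 35 [0.116339   0.26119811 0.26380938] floor [0.12186367 0.2610839 ]
  flange 0.17 38 [0.11664403 0.26062922 0.26445993] floor [0.12213336 0.26126788]
side zf -0.21109783901337525 xb 0.42639728245646025 floor x rng [-0.00542251  0.19255332] floor y [0.11120231 0.26467267] back y [0.03277399 0.26217848] back z [0.02087321 0.09368121]
 origin [0.46841134 0.16889865 0.01379307]
 back slope deg -0.02456703353316622  floor slopes -0.07675851903857736 0.010849250949328454
  flange 0.02 32 [0.07959677 0.11687389 0.26267871] floor [0.11158849 0.2641495 ]
  flange 0.05 34 [0.10977127 0.18630915 0.26562049] floor [0.11339441 0.26295691]
  flange 0.08 36 [0.11157513 0.11750829 0.26337747] floor [0.11351081 0.26184356]
  flange 0.11000000000000001 37 [0.11172511 0.11694333 0.26636667] floor [0.11194771 0.26260487]
  flange 0.14 38 [0.11075198 0.11766111 0.26594686] floor [0.11223816 0.26245632]
  flange 0.17 38 [0.10990979 0.11740615 0.26468822] floor [0.11169637 0.26473347]
[[-0.948  0.318  0.   ]
 [ 0.318  0.948  0.   ]
 [ 0.     0.    -1.   ]]
```

```bash
cat > plan.py <<'E'
from cr import *
O=np.array([.4647,.2106,.0137])
def frame(psd,td):
    p=np.radians(psd);t=np.radians(td)
    X=np.array([np.cos(t)*np.cos(p),np.cos(t)*np.sin(p),np.sin(t)]); Y=np.array([-np.sin(p),np.cos(p),0]); return X,Y,np.cross(X,Y)
def toolR(psd,td,s=1):
    X,Y,Z=frame(psd,td); y=s*Y; z=-Z; return np.stack([np.cross(y,z),y,z],1)
def obs():
    o=status.get_obs(); return np.array(o["tcp_pos"]),R.from_rotvec(o["orientation"]),o
def show(p,Rm,tag=""):
    p0,R0,o=obs(); d=(np.array(p)-p0)/.02; w=(R.from_matrix(Rm)*R0.inv()).as_rotvec(); 
    print(tag,"units shift",d.round(3),"turn",(np.degrees(w)/8).round(3))
E
python3 - <<'E'
from plan import *
X,Y,Z=frame(-14.3,25.6); top=np.array([.509,-.163,.072]); c=top-.022*Z
show(c+Z*.10-Z*.016,toolR(-14.3,25.6),"pre"); show(c-Z*.016,toolR(-14.3,25.6),"grasp")
print(c,Z,c-Z*.016)
E
```

```text
pre units shift [ 13.413 -39.817  -5.171] turn [-0.906 -3.07   0.523]
grasp units shift [ 15.507 -40.35   -9.68 ] turn [-0.906 -3.07   0.523]
[ 0.51821135 -0.16534794  0.05215968] [-0.41869789  0.10672475  0.90183253] [ 0.52491052 -0.16705554  0.03773036]
```

Emit:
drive_tool([
  {"tx": 0.9,"ty": -1,"tz": 0.5,"grip": -1},
  {"tx": 0.9,"ty": -1,"tz": 0.5},
  {"tx": 0.9,"ty": -1,"tz": 0.5},
  {"tx": 0.9,"ty": -1,"tz": 0.5},
  {"tx": 0.9,"ty": -1,"tz": 0.5},
  {"tx": 0.9,"ty": -1,"tz": 0.5},
  {"tx": 0.9,"ty": -1},
  {"tx": 0.9,"ty": -1},
  {"tx": 0.9,"ty": -1},
  {"tx": 0.9,"ty": -1},
], grip_force=40)

```text
validation failed for argument at $.co...
```

Emit:
drive_tool([
  {"tx": 0.4,"ty": -1},
  {"tx": 0.4,"ty": -1},
  {"tx": 0.4,"ty": -1},
  {"tx": 0.4,"ty": -1},
  {"tx": 0.4,"ty": -1},
  {"tx": 0.4,"ty": -1},
  {"tx": 0.4,"ty": -1},
  {"tx": 0.4,"ty": -1},
  {"tx": 0.4,"ty": -1},
  {"tx": 0.4,"ty": -1},
])

```text
validation failed for argument at $.co...
```

Emit:
drive_tool([
  {"ty": -1,"ry": -0.4},
  {"ty": -1,"ry": -0.4},
  {"ty": -1,"ry": -0.4},
  {"ty": -1,"ry": -0.4},
  {"ty": -1,"ry": -0.4},
  {"ty": -1,"ry": -0.4,"rx": -0.2,"rz": 0.1},
  {"ty": -1,"ry": -0.4,"rx": -0.2,"rz": 0.1},
  {"ty": -1,"rx": -0.2,"rz": 0.1},
  {"ty": -1,"rx": -0.2,"rz": 0.1},
  {"ty": -1,"rx": -0.1,"rz": 0.1},
])

```text
validation failed for argument at $.co...
```

Emit:
drive_tool([
  {"tx": 0.9,"ty": -1,"tz": 0.5,"rx": 0,"ry": 0,"rz": 0,"grip": -1},
], grip_force=40)

```text
clock: 0.72
tcp_pos: [0.2306, 0.6203, 0.2405]
orientation: [-0.5, -3.1, 0.002]
contact_force: [0.8, -1.3, -0.4]
grip_width: 0.0854
```

All keys are required in each row.

Emit:
drive_tool([
  {"tx": 0.9,"ty": -1,"tz": 0.5,"rx": 0,"ry": 0,"rz": 0,"grip": -1},
  {"tx": 0.9,"ty": -1,"tz": 0.5,"rx": 0,"ry": 0,"rz": 0,"grip": -1},
  {"tx": 0.9,"ty": -1,"tz": 0.5,"rx": 0,"ry": 0,"rz": 0,"grip": -1},
  {"tx": 0.9,"ty": -1,"tz": 0.5,"rx": 0,"ry": 0,"rz": 0,"grip": -1},
  {"tx": 0.9,"ty": -1,"tz": 0.5,"rx": 0,"ry": 0,"rz": 0,"grip": -1},
  {"tx": 0.9,"ty": -1,"tz": 0.5,"rx": 0,"ry": 0,"rz": 0,"grip": -1},
  {"tx": 0.9,"ty": -1,"tz": 0.5,"rx": 0,"ry": 0,"rz": 0,"grip": -1},
  {"tx": 0.9,"ty": -1,"tz": 0,"rx": 0,"ry": 0,"rz": 0,"grip": -1},
  {"tx": 0.9,"ty": -1,"tz": 0,"rx": 0,"ry": 0,"rz": 0,"grip": -1},
  {"tx": 0.9,"ty": -1,"tz": 0,"rx": 0,"ry": 0,"rz": 0,"grip": -1},
])

```text
clock: 1.98
tcp_pos: [0.4146, 0.4172, 0.3124]
orientation: [0.51, 3.099, 0.001]
contact_force: [0.0, 0.4, -0.1]
grip_width: 0.0858
```

Emit:
drive_tool([
  {"tx": 0.4,"ty": -1,"tz": 0,"rx": 0,"ry": 0,"rz": 0,"grip": -1},
  {"tx": 0.4,"ty": -1,"tz": 0,"rx": 0,"ry": 0,"rz": 0,"grip": -1},
  {"tx": 0.4,"ty": -1,"tz": 0,"rx": 0,"ry": 0,"rz": 0,"grip": -1},
  {"tx": 0.4,"ty": -1,"tz": 0,"rx": 0,"ry": 0,"rz": 0,"grip": -1},
  {"tx": 0.4,"ty": -1,"tz": 0,"rx": 0,"ry": 0,"rz": 0,"grip": -1},
  {"tx": 0.4,"ty": -1,"tz": 0,"rx": 0,"ry": -0.4,"rz": 0,"grip": -1},
  {"tx": 0.4,"ty": -1,"tz": 0,"rx": 0,"ry": -0.4,"rz": 0,"grip": -1},
  {"tx": 0.4,"ty": -1,"tz": 0,"rx": 0,"ry": -0.4,"rz": 0,"grip": -1},
  {"tx": 0,"ty": -1,"tz": 0,"rx": 0,"ry": -0.4,"rz": 0,"grip": -1},
  {"tx": 0,"ty": -1,"tz": 0,"rx": 0,"ry": -0.4,"rz": 0,"grip": -1},
])

```text
clock: 3.22
tcp_pos: [0.4768, 0.2187, 0.3113]
orientation: [0.461, 2.826, 0.065]
contact_force: [0.5, -0.7, -0.1]
grip_width: 0.0856
```

Emit:
drive_tool([
  {"tx": 0,"ty": -1,"tz": 0,"rx": 0,"ry": -0.4,"rz": 0,"grip": -1},
  {"tx": 0,"ty": -1,"tz": 0,"rx": -0.2,"ry": -0.4,"rz": 0.1,"grip": -1},
  {"tx": 0,"ty": -1,"tz": 0,"rx": -0.2,"ry": -0.2,"rz": 0.1,"grip": -1},
  {"tx": 0,"ty": -1,"tz": 0,"rx": -0.2,"ry": 0,"rz": 0.1,"grip": -1},
  {"tx": 0,"ty": -1,"tz": 0,"rx": -0.2,"ry": 0,"rz": 0.1,"grip": -1},
  {"tx": 0,"ty": -1,"tz": 0,"rx": -0.1,"ry": 0,"rz": 0.1,"grip": -1},
  {"tx": 0,"ty": -1,"tz": -0.5,"rx": 0,"ry": 0,"rz": 0,"grip": -1},
  {"tx": 0,"ty": -1,"tz": -0.5,"rx": 0,"ry": 0,"rz": 0,"grip": -1},
  {"tx": 0,"ty": -1,"tz": -0.5,"rx": 0,"ry": 0,"rz": 0,"grip": -1},
  {"tx": 0,"ty": -1,"tz": -0.5,"rx": 0,"ry": 0,"rz": 0,"grip": -1},
])

```text
clock: 4.47
tcp_pos: [0.4763, 0.0184, 0.2702]
orientation: [0.31, 2.693, -0.058]
contact_force: [-0.4, 0.1, -0.2]
grip_width: 0.0854
```

```bash
python3 - <<'E'
from plan import *
X,Y,Z=frame(-14.3,25.6); top=np.array([.509,-.163,.072]); c=top-.022*Z
p,Rr,o=obs();print(p,o["joints"],o["clock"])
show(c+Z*.10-Z*.016,toolR(-14.3,25.6),"pre")
E
```

```text
[0.47628887 0.0183889  0.27020647] [-0.7349693  -0.1432248   0.38272501  2.27373499  0.45203927  0.67588693
  0.68630527] 4.475
pre units shift [ 0.338 -8.739 -7.115] turn [-0.076 -0.09  -0.156]
```

Emit:
drive_tool([
  {"tx": 0,"ty": -1,"tz": -0.5,"rx": -0.1,"ry": -0.1,"rz": -0.1,"grip": -1},
  {"tx": 0,"ty": -1,"tz": -0.5,"rx": 0,"ry": 0,"rz": 0,"grip": -1},
  {"tx": 0,"ty": -1,"tz": -0.5,"rx": 0,"ry": 0,"rz": 0,"grip": -1},
  {"tx": 0,"ty": -1,"tz": -0.5,"rx": 0,"ry": 0,"rz": 0,"grip": -1},
  {"tx": 0,"ty": -1,"tz": -0.5,"rx": 0,"ry": 0,"rz": 0,"grip": -1},
  {"tx": 0,"ty": -1,"tz": -1,"rx": 0,"ry": 0,"rz": 0,"grip": -1},
  {"tx": 0.1,"ty": -1,"tz": -1,"rx": 0,"ry": 0,"rz": 0,"grip": -1},
  {"tx": 0.1,"ty": -1,"tz": -1,"rx": 0,"ry": 0,"rz": 0,"grip": -1},
  {"tx": 0.1,"ty": -0.7,"tz": -1,"rx": 0,"ry": 0,"rz": 0,"grip": -1},
  {"tx": 0,"ty": 0,"tz": 0,"rx": 0,"ry": 0,"rz": 0,"grip": -1},
])

```text
clock: 5.72
tcp_pos: [0.48, -0.1531, 0.1426]
orientation: [0.331, 2.679, -0.079]
contact_force: [-0.3, -0.2, -0.1]
grip_width: 0.0853
```

```bash
cat > wr.py <<'E'
from plan import *
def wrist(name):
    p,Rr,o=obs(); f=eyes.grab_frame("wrist"); cv2.imwrite(f"pics/{name}.png",f["frame"])
    T=np.eye(4);T[:3,:3]=Rr.as_matrix();T[:3,3]=p
    W=cloud(f,T@np.array(f["T_tool_cam"])); np.save(f"W_{name}.npy",W); return W,f
E
python3 - <<'E'
from wr import *
X,Y,Z=frame(-14.3,25.6); top=np.array([.509,-.163,.072]); c=top-.022*Z
show(c+Z*.10-Z*.016,toolR(-14.3,25.6),"pre")
W,f=wrist("w1")
W=W.reshape(-1,3); W=W[~np.isnan(W).any(1)]
D=(W-top); L=np.stack([D@X,D@Y,D@Z],1)
m=(abs(L[:,0])<.1)&(abs(L[:,1])<.05)&(abs(L[:,2])<.015); Q=W[m]
c2,n,mm=plane(Q,n0=Z,tol=.003); print(c2,n,mm.sum(),np.degrees(np.arctan2(-n[1],-n[0])),np.degrees(np.arccos(n[2])))
q=np.stack([L[m][mm][:,0],L[m][mm][:,1]],1).astype(np.float32); print(cv2.minAreaRect(q),np.percentile(q,[1,99],axis=0),L[m][mm][:,2].mean())
E
```

```text
pre units shift [ 0.151 -0.166 -0.736] turn [ 0.015 -0.018 -0.023]
[ 0.50060384 -0.15877965  0.06809564] [-0.42339093  0.10595237  0.89973008] 17987 -14.049570480633298 25.877389849491433
((-0.0023269355297088623, 0.0019708480685949326), (0.1500495970249176, 0.06037063151597977), 0.09644361585378647) [[-0.07659041 -0.02726949]
 [ 0.06989762  0.03128863]] 0.0004447889255037338
```

View pics/w1.png

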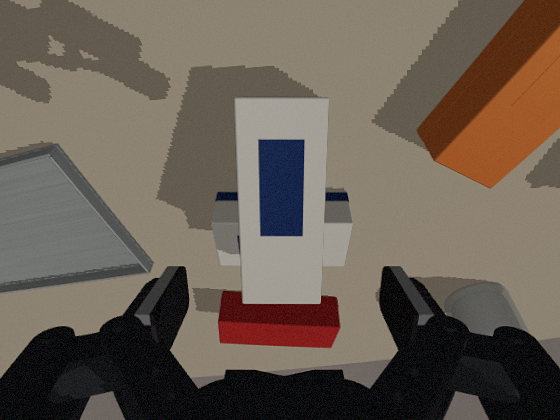

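The close view shows the white long carton centred at (282,200), lying on the short one at (285,230). The red look-alike is behind it at (280,320) and the orange one at top right. The fitted face is 150 x 60 mm at 25.9°, as it should be. I'll go down onto it.

```bash
python3 - <<'E'
from plan import *
X,Y,Z=frame(-14.2,25.8); top=np.array([.5075,-.1606,.0712]); c=top-.022*Z
show(c-Z*.016,toolR(-14.2,25.8),"grasp")
W=np.load("W_w1.npy").reshape(-1,3); W=W[~np.isnan(W).any(1)]
S=W[(abs(W[:,2]-.044)<.004)&(W[:,0]>.5)&(W[:,0]<.65)&(W[:,1]>-.26)&(W[:,1]<-.1)]
D=S-top; k=abs(D@Y)>.034; S=S[k]
print(len(S),cv2.minAreaRect(S[:,:2].astype(np.float32)),np.median(S[:,2]))
E
```

```text
grasp units shift [ 2.116 -0.634 -5.339] turn [ 0.011 -0.025 -0.026]
2240 ((0.5764176249504089, -0.17814938724040985), (0.12036578357219696, 0.06169426441192627), 75.79440307617188) 0.04271988432193086
```

Emit:
drive_tool([
  {"tx": 0.05,"ty": 0.05,"tz": -0.7,"rx": 0,"ry": 0,"rz": 0,"grip": -1},
  {"tx": 0.4,"ty": -0.1,"tz": -0.9,"rx": 0,"ry": 0,"rz": 0,"grip": -1},
  {"tx": 0.4,"ty": -0.1,"tz": -0.9,"rx": 0,"ry": 0,"rz": 0,"grip": -1},
  {"tx": 0.4,"ty": -0.1,"tz": -0.9,"rx": 0,"ry": 0,"rz": 0,"grip": -1},
  {"tx": 0.4,"ty": -0.15,"tz": -0.9,"rx": 0,"ry": 0,"rz": 0,"grip": -1},
  {"tx": 0.45,"ty": -0.2,"tz": -1,"rx": 0,"ry": 0,"rz": 0,"grip": -1},
  {"tx": 0,"ty": 0,"tz": 0,"rx": 0,"ry": 0,"rz": 0,"grip": -1},
])

```text
clock: 6.65
tcp_pos: [0.523, -0.1593, 0.0714]
orientation: [0.321, 2.714, -0.055]
contact_force: [-1.2, 0.1, -0.0]
grip_width: 0.0853
```

```bash
python3 - <<'E'
from wr import *
X,Y,Z=frame(-14.2,25.8); top=np.array([.5075,-.1606,.0712]); c=top-.022*Z
show(c-Z*.016,toolR(-14.2,25.8),"grasp")
wrist("w2")
E
```

```text
grasp units shift [ 0.026 -0.267 -1.718] turn [-0.128 -0.266 -0.101]
```

View pics/w2.png

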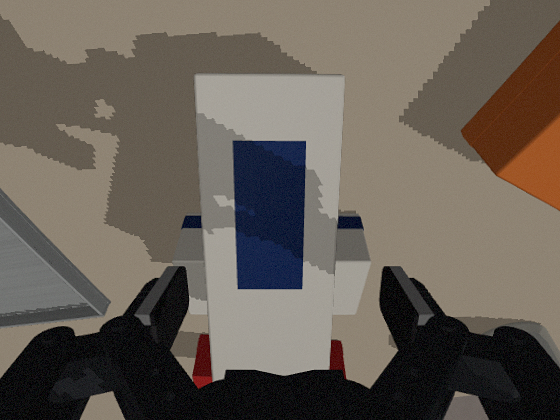

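```bash
python3 - <<'E'
from plan import *
p,Rr,o=obs();print(o["joints"].round(3),o["qvel"].round(3),o["contact_force"],np.degrees(Rr.as_rotvec()),np.degrees(np.arccos(-Rr.as_matrix()[2,2])))
E
```

```text
[-0.219  0.409  0.468  2.321 -1.363  0.169  2.837] [-0.002 -0.014  0.008  0.019 -0.013  0.004  0.015] [-0.88759894 -0.10579858  0.2654725 ] [ 18.45229598 155.50837928  -3.11846399] 23.479220498196234
```

Emit:
drive_tool([
  {"tx": -0.3,"ty": 0.1,"tz": 0.9,"rx": 0,"ry": 0,"rz": 0,"grip": -1},
  {"tx": -0.3,"ty": 0.1,"tz": 0.9,"rx": 0,"ry": 0,"rz": 0,"grip": -1},
  {"tx": -0.3,"ty": 0.1,"tz": 0.9,"rx": 0,"ry": 0.2,"rz": 0,"grip": -1},
  {"tx": 0,"ty": 0,"tz": 0.9,"rx": 0,"ry": 0.3,"rz": 0,"grip": -1},
  {"tx": 0,"ty": 0,"tz": 0.9,"rx": 0,"ry": 0.3,"rz": 0,"grip": -1},
  {"tx": 0,"ty": 0,"tz": 0.5,"rx": 0.1,"ry": 0.3,"rz": 0,"grip": -1},
  {"tx": 0,"ty": 0,"tz": 0,"rx": 0.1,"ry": 0.3,"rz": 0,"grip": -1},
  {"tx": 0,"ty": 0,"tz": 0,"rx": 0,"ry": 0,"rz": 0,"grip": -1},
])

```text
clock: 7.7
tcp_pos: [0.504, -0.1536, 0.1713]
orientation: [0.34, 2.911, -0.05]
contact_force: [-0.4, -0.7, -0.6]
grip_width: 0.0854
```

```bash
python3 - <<'E'
from plan import *
p,Rr,o=obs();print(o["joints"].round(3),p,np.degrees(np.arccos(-Rr.as_matrix()[2,2])))
X,Y,Z=frame(-14.2,25.8); top=np.array([.5075,-.1606,.0712]); c=top-.022*Z
for t in (12,8,4):
    z=frame(-14.2,t)[2]; show(c-z*.016+z*.11,toolR(-14.2,t),t);show(c-z*.016,toolR(-14.2,t),t)
E
```

```text
[-0.787  0.424  1.202  2.174 -0.671  0.691  2.179] [ 0.50398321 -0.15359318  0.17132631] 12.231580174666764
12 units shift [-0.307 -0.228 -1.399] turn [ 0.07   0.011 -0.101]
12 units shift [ 0.801 -0.509 -6.779] turn [ 0.07   0.011 -0.101]
8 units shift [ 0.006 -0.307 -1.342] turn [ 0.189  0.497 -0.103]
8 units shift [ 0.748 -0.495 -6.789] turn [ 0.189  0.497 -0.103]
4 units shift [ 0.322 -0.387 -1.308] turn [ 0.309  0.982 -0.105]
4 units shift [ 0.694 -0.481 -6.795] turn [ 0.309  0.982 -0.105]
```

Emit:
drive_tool([
  {"tx": -0.3,"ty": -0.2,"tz": -0.7,"rx": 0.07,"ry": 0,"rz": -0.1,"grip": -1},
  {"tx": 0,"ty": 0,"tz": -0.7,"rx": 0,"ry": 0,"rz": 0,"grip": -1},
  {"tx": 0.2,"ty": -0.05,"tz": -0.9,"rx": 0,"ry": 0,"rz": 0,"grip": -1},
  {"tx": 0.2,"ty": -0.05,"tz": -0.9,"rx": 0,"ry": 0,"rz": 0,"grip": -1},
  {"tx": 0,"ty": 0,"tz": 0,"rx": 0,"ry": 0,"rz": 0,"grip": -1},
])

```text
clock: 8.32
tcp_pos: [0.5043, -0.1597, 0.1061]
orientation: [0.365, 2.912, -0.037]
contact_force: [-0.2, -0.6, -0.1]
grip_width: 0.0854
```

```bash
python3 - <<'E'
from plan import *
p,Rr,o=obs();print(o["joints"].round(3),p,np.degrees(np.arccos(-Rr.as_matrix()[2,2])))
X,Y,Z=frame(-14.2,25.8); top=np.array([.5075,-.1606,.0712]); c=top-.022*Z
for t in (12,):
    z=frame(-14.2,t)[2]; show(c-z*.016,toolR(-14.2,t),t)
E
```

```text
[-0.589  0.5    0.982  2.212 -0.843  0.575  2.316] [ 0.50433818 -0.1596765   0.10605916] 11.921302080426843
12 units shift [ 0.783 -0.204 -3.516] turn [-0.006 -0.009  0.009]
```

Emit:
drive_tool([
  {"tx": 0.2,"ty": -0.05,"tz": -0.9,"rx": 0,"ry": 0,"rz": 0,"grip": -1},
  {"tx": 0.2,"ty": -0.05,"tz": -0.9,"rx": 0,"ry": 0,"rz": 0,"grip": -1},
  {"tx": 0.2,"ty": -0.05,"tz": -0.9,"rx": 0,"ry": 0,"rz": 0,"grip": -1},
  {"tx": 0.18,"ty": -0.05,"tz": -0.8,"rx": 0,"ry": 0,"rz": 0,"grip": -1},
  {"tx": 0,"ty": 0,"tz": 0,"rx": 0,"ry": 0,"rz": 0,"grip": -1},
])

```text
clock: 8.95
tcp_pos: [0.5208, -0.164, 0.0369]
orientation: [0.364, 2.911, -0.038]
contact_force: [-0.6, 0.0, 0.3]
grip_width: 0.0855
```

```bash
python3 - <<'E'
from wr import *
p,Rr,o=obs();print(o["joints"].round(3),p,o["contact_force"],o["clock"])
X,Y,Z=frame(-14.2,25.8); top=np.array([.5075,-.1606,.0712]); c=top-.022*Z
z=frame(-14.2,12)[2]; show(c-z*.016,toolR(-14.2,12),12)
wrist("w3")
E
```

```text
[-0.403  0.605  0.751  2.202 -1.039  0.458  2.477] [ 0.52082181 -0.16404246  0.03686665] [-0.58600871  0.01746536  0.29395566] 8.95
12 units shift [-0.041  0.014 -0.056] turn [-0.002 -0.001  0.007]
```

View pics/w3.png

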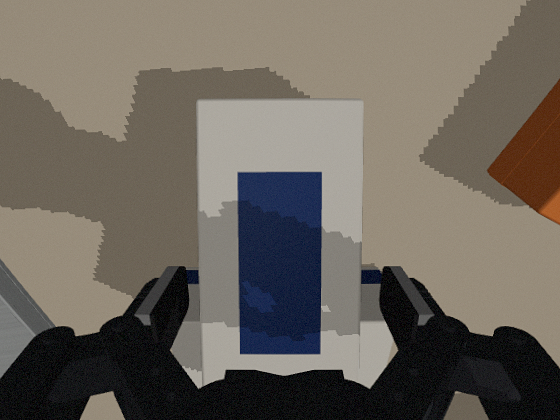

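The picture shows the long carton at columns 198-363, centred between the fingers, with pad edges at 187 and 382. I'll close.

Emit:
drive_tool([
  {"tx": 0,"ty": 0,"tz": 0,"rx": 0,"ry": 0,"rz": 0,"grip": 1},
  {"tx": 0,"ty": 0,"tz": 0,"rx": 0,"ry": 0,"rz": 0,"grip": 1},
  {"tx": 0,"ty": 0,"tz": 0,"rx": 0,"ry": 0,"rz": 0,"grip": 1},
  {"tx": 0,"ty": 0,"tz": 0,"rx": 0,"ry": 0,"rz": 0,"grip": 1},
  {"tx": 0,"ty": 0,"tz": 0,"rx": 0,"ry": 0,"rz": 0,"grip": 1},
  {"tx": 0,"ty": 0,"tz": 0,"rx": 0,"ry": 0,"rz": 0,"grip": 1},
], grip_force=40)

```text
clock: 9.75
tcp_pos: [0.5216, -0.164, 0.0376]
orientation: [0.363, 2.91, -0.037]
contact_force: [-3.1, 1.6, 8.0]
grip_width: 0.0596
```

Emit:
drive_tool([
  {"tx": 0,"ty": 0,"tz": 0.3,"rx": 0,"ry": 0,"rz": 0,"grip": 1},
  {"tx": -0.1,"ty": 0,"tz": 0.6,"rx": 0,"ry": 0,"rz": 0,"grip": 1},
  {"tx": -0.1,"ty": 0,"tz": 0.9,"rx": 0,"ry": 0,"rz": 0,"grip": 1},
  {"tx": 0,"ty": 0,"tz": 1,"rx": 0,"ry": 0,"rz": 0,"grip": 1},
  {"tx": 0,"ty": 0,"tz": 1,"rx": 0,"ry": 0,"rz": 0,"grip": 1},
  {"tx": 0,"ty": 0,"tz": 1,"rx": 0,"ry": 0,"rz": 0,"grip": 1},
  {"tx": 0,"ty": 0,"tz": 1,"rx": 0,"ry": 0,"rz": 0,"grip": 1},
  {"tx": 0,"ty": 0,"tz": 1,"rx": 0,"ry": 0,"rz": 0,"grip": 1},
  {"tx": 0,"ty": 0,"tz": 0,"rx": 0,"ry": 0,"rz": 0,"grip": 1},
])

```text
clock: 10.88
tcp_pos: [0.5179, -0.1642, 0.1738]
orientation: [0.363, 2.908, -0.037]
contact_force: [0.7, 1.1, -2.1]
grip_width: 0.0592
```

```bash
python3 - <<'E'
from wr import *
p,Rr,o=obs();print(o["joints"].round(3),p,o["contact_force"],o["clock"])
wrist("w4")
f=eyes.grab_frame("side"); cv2.imwrite("pics/s4.png",f["frame"]); np.save("W_s4.npy",cloud(f))
f=eyes.grab_frame("top"); cv2.imwrite("pics/t4.png",f["frame"]); np.save("W_t4.npy",cloud(f))
Ws=[np.load(f"W_{n}.npy").reshape(-1,3) for n in("w4","t4","s4")]
for W in Ws:
    W=W[~np.isnan(W).any(1)]
    S=W[(abs(W[:,2]-.044)<.004)&(W[:,0]>.5)&(W[:,0]<.65)&(W[:,1]>-.26)&(W[:,1]<-.1)]
    if len(S)>10: print(len(S),cv2.minAreaRect(S[:,:2].astype(np.float32)))
# carton in tool frame from wrist
W=Ws[0]; L=(W-p)@Rr.as_matrix(); m=(~np.isnan(L).any(1))&(abs(L[:,0])<.12)&(abs(L[:,1])<.027)&(L[:,2]>-.075)&(L[:,2]<.02)
Q=L[m]; 
c,n,mm=plane(Q,n0=np.array([.25,0,.97]),tol=.002,ang=20); print(c,n,mm.sum(),len(Q),np.degrees(np.arctan2(n[0],n[2])),np.degrees(np.arcsin(n[1])),np.percentile(Q[mm],[1,99],axis=0))
E
```

```text
[-0.725  0.441  1.165  2.135 -0.684  0.715  2.182] [ 0.51794537 -0.16416485  0.17376525] [ 0.70623969  1.09933662 -2.06265759] 10.875
411 ((0.5774030089378357, -0.1771577000617981), (0.11885378509759903, 0.06019303947687149), 76.20723724365234)
760 ((0.580081582069397, -0.1808425933122635), (0.1237955391407013, 0.060018982738256454), 75.58946990966797)
[ 3.25149264e-02  7.82061275e-05 -2.99001850e-02] [-0.23930985  0.00199534  0.9709412 ] 40923 43072 -13.845838630587298 0.11432456295023763 [[-0.01783249 -0.02640155 -0.04231947]
 [ 0.07957422  0.02647745 -0.01788438]]
```

View pics/s4.png

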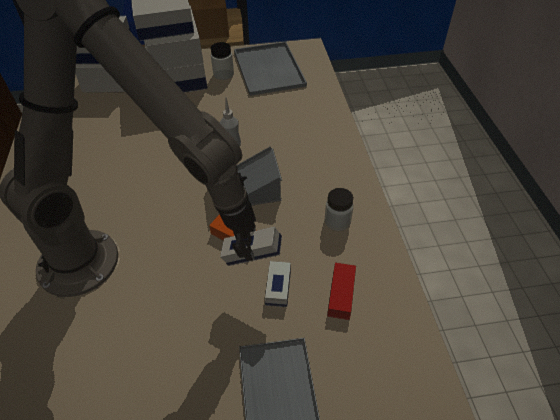

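View pics/w4.png

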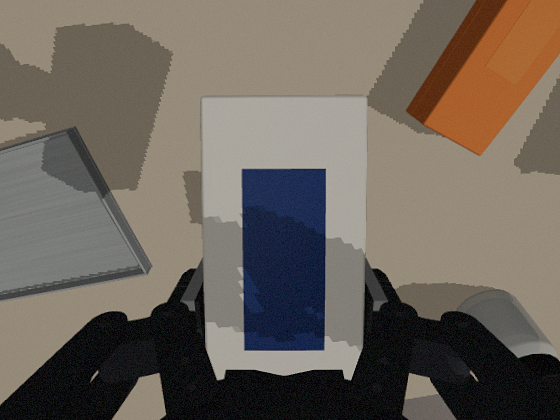

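```bash
cat >> plan.py <<'E'
def place(xc,yc,zc,rel,off,s=1,yaw=2.6,tag=""):
    Rt=toolR(yaw,28-rel,s); c=O+X*xc+Y*yc+Z*zc; show(c-Rt@np.array(off),Rt,tag)
OFFL=(.0016,0,-.0148); RELL=13.85
E
python3 - <<'E'
from plan import *
print(obs()[0])
place(.085,0,.102,RELL,OFFL,tag="pre"); place(.085,0,.032,RELL,OFFL,tag="near"); place(.08,0,.022,RELL,OFFL,tag="down")
E
```

```text
[ 0.51677462 -0.16364972  0.1719185 ]
pre units shift [-0.989 18.786 -2.111] turn [-0.034 -0.275  2.103]
near units shift [ 0.653 18.86  -5.201] turn [-0.034 -0.275  2.103]
down units shift [ 0.667 18.861 -5.76 ] turn [-0.034 -0.275  2.103]
```

Emit:
drive_tool([
  {"tx": 0,"ty": 0.5,"tz": 1,"rx": 0,"ry": 0,"rz": 0,"grip": 1},
  {"tx": 0,"ty": 0.8,"tz": 0.8,"rx": 0,"ry": 0,"rz": 0.2,"grip": 1},
  {"tx": 0,"ty": 0.9,"tz": 0,"rx": 0,"ry": 0,"rz": 0.2,"grip": 1},
  {"tx": -0.1,"ty": 0.9,"tz": 0,"rx": 0,"ry": 0,"rz": 0.2,"grip": 1},
  {"tx": -0.1,"ty": 0.9,"tz": 0,"rx": 0,"ry": 0,"rz": 0.2,"grip": 1},
  {"tx": -0.1,"ty": 0.9,"tz": 0,"rx": 0,"ry": 0,"rz": 0.2,"grip": 1},
  {"tx": -0.1,"ty": 0.9,"tz": 0,"rx": 0,"ry": 0,"rz": 0.2,"grip": 1},
  {"tx": -0.1,"ty": 0.9,"tz": 0,"rx": 0,"ry": 0,"rz": 0.2,"grip": 1},
  {"tx": -0.1,"ty": 0.9,"tz": 0,"rx": 0,"ry": 0,"rz": 0.2,"grip": 1},
  {"tx": -0.1,"ty": 0.9,"tz": 0,"rx": 0,"ry": 0,"rz": 0.2,"grip": 1},
])

```text
clock: 12.28
tcp_pos: [0.5026, 0.0064, 0.2078]
orientation: [-0.005, 2.933, 0.001]
contact_force: [0.2, 0.6, -2.0]
grip_width: 0.0597
```

Emit:
drive_tool([
  {"tx": -0.1,"ty": 0.9,"tz": 0,"rx": 0,"ry": -0.05,"rz": 0.2,"grip": 1},
  {"tx": 0,"ty": 0.9,"tz": 0,"rx": 0,"ry": -0.1,"rz": 0.1,"grip": 1},
  {"tx": 0,"ty": 0.9,"tz": 0,"rx": 0,"ry": -0.1,"rz": 0,"grip": 1},
  {"tx": 0,"ty": 0.9,"tz": 0,"rx": 0,"ry": 0,"rz": 0,"grip": 1},
  {"tx": 0,"ty": 0.9,"tz": 0,"rx": 0,"ry": 0,"rz": 0,"grip": 1},
  {"tx": 0,"ty": 0.9,"tz": 0,"rx": 0,"ry": 0,"rz": 0,"grip": 1},
  {"tx": 0,"ty": 0.9,"tz": 0,"rx": 0,"ry": 0,"rz": 0,"grip": 1},
  {"tx": 0,"ty": 0.9,"tz": 0,"rx": 0,"ry": 0,"rz": 0,"grip": 1},
  {"tx": 0,"ty": 0.9,"tz": 0,"rx": 0,"ry": 0,"rz": 0,"grip": 1},
  {"tx": 0,"ty": 0,"tz": 0,"rx": 0,"ry": 0,"rz": 0,"grip": 1},
])

```text
clock: 13.52
tcp_pos: [0.5014, 0.1696, 0.2086]
orientation: [-0.069, 2.896, 0.006]
contact_force: [0.8, -0.7, -1.2]
grip_width: 0.0595
```

```bash
python3 - <<'E'
from plan import *
p,Rr,o=obs();print(o["joints"].round(3),p,o["clock"],o["grip_width"])
place(.085,0,.102,RELL,OFFL,tag="pre")
E
```

```text
[-1.588  0.433  1.379  2.149 -0.567  0.731  1.734] [0.50143951 0.16956975 0.20859549] 13.525 0.05953896310336714
pre units shift [-0.222  2.125 -3.944] turn [ 0.012 -0.015 -0.014]
```

Emit:
drive_tool([
  {"tx": -0.1,"ty": 0.7,"tz": -0.4,"rx": 0,"ry": 0,"rz": 0,"grip": 1},
  {"tx": -0.1,"ty": 0.7,"tz": -0.6,"rx": 0,"ry": 0,"rz": 0,"grip": 1},
  {"tx": 0,"ty": 0.7,"tz": -0.7,"rx": 0,"ry": 0,"rz": 0,"grip": 1},
  {"tx": 0,"ty": 0,"tz": -0.7,"rx": 0,"ry": 0,"rz": 0,"grip": 1},
  {"tx": 0,"ty": 0,"tz": -0.7,"rx": 0,"ry": 0,"rz": 0,"grip": 1},
  {"tx": 0,"ty": 0,"tz": -0.4,"rx": 0,"ry": 0,"rz": 0,"grip": 1},
  {"tx": 0,"ty": 0,"tz": 0,"rx": 0,"ry": 0,"rz": 0,"grip": 1},
])

```text
clock: 14.4
tcp_pos: [0.497, 0.2096, 0.1381]
orientation: [-0.064, 2.897, 0.006]
contact_force: [-0.3, 1.0, -1.0]
grip_width: 0.0593
```

```bash
python3 - <<'E'
from wr import *
p,Rr,o=obs();print(o["joints"].round(3),p,o["clock"],o["grip_width"])
place(.085,0,.102,RELL,OFFL,tag="pre")
place(.083,0,.03,RELL,OFFL,tag="near")
W,f=wrist("w5")
L=np.stack([(W-O)@X,(W-O)@Y,(W-O)@Z],-1)
print("img",L[60,100],L[60,280],L[60,480])
for n in("top","side"):
    f=eyes.grab_frame(n); cv2.imwrite(f"pics/{n}5.png",f["frame"][150:330,150:300].repeat(3,0).repeat(3,1))
# wrist check of cradle: floor points
q=L.reshape(-1,3); q=q[~np.isnan(q).any(1)]
F=q[(abs(q[:,2])<.008)&(q[:,0]>.02)&(q[:,0]<.18)&(abs(q[:,1])<.07)]; print(len(F),np.median(F[:,2]) if len(F) else '')
B=q[(abs(q[:,0])<.012)&(q[:,2]>.02)&(q[:,2]<.086)&(abs(q[:,1])<.08)]; print(len(B),np.median(B[:,0]) if len(B) else '', np.percentile(B[:,1],[1,99]) if len(B) else '', np.percentile(B[:,2],[1,99]) if len(B) else '')
E
```

```text
[-1.473  0.526  1.151  2.185 -0.721  0.602  1.759] [0.49704136 0.20958231 0.13814037] 14.4 0.05925252572730592
pre units shift [-0.002  0.124 -0.422] turn [ 0.009 -0.024  0.01 ]
near units shift [ 1.598  0.197 -3.647] turn [ 0.009 -0.024  0.01 ]
img [-0.04144476 -0.12900862  0.01819089] [-0.04109997 -0.00318158  0.01346148] [-0.04556332  0.14351893  0.00697138]
2653 0.0004242906558887296
3888 -0.0020185208625315976 [-0.07212     0.07607323] [0.02274659 0.08572079]
```

View pics/w5.png

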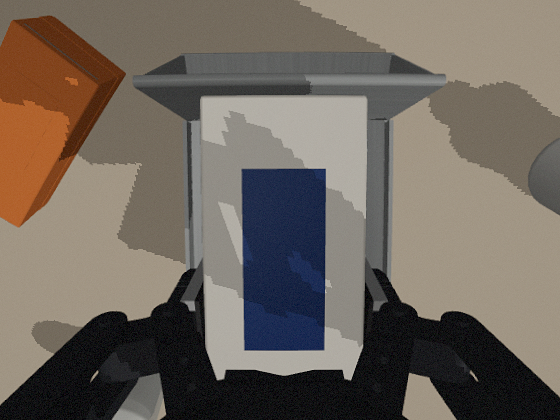

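View pics/side5.png

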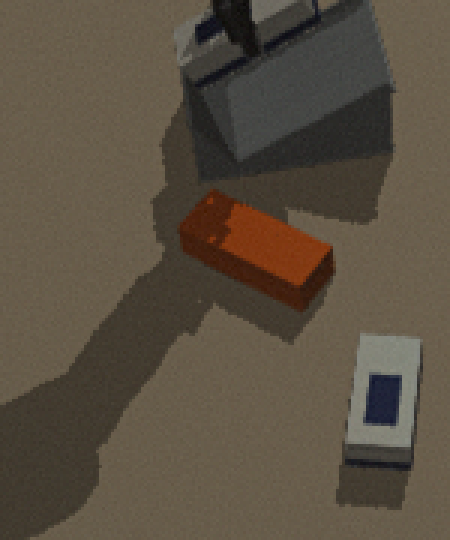

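Emit:
drive_tool([
  {"tx": 0.3,"ty": 0.15,"tz": -0.7,"rx": 0,"ry": 0,"rz": 0,"grip": 1},
  {"tx": 0.3,"ty": 0.1,"tz": -0.7,"rx": 0,"ry": 0,"rz": 0,"grip": 1},
  {"tx": 0.3,"ty": 0,"tz": -0.7,"rx": 0,"ry": 0,"rz": 0,"grip": 1},
  {"tx": 0.3,"ty": 0,"tz": -0.7,"rx": 0,"ry": 0,"rz": 0,"grip": 1},
  {"tx": 0.3,"ty": 0,"tz": -0.6,"rx": 0,"ry": 0,"rz": 0,"grip": 1},
  {"tx": 0.1,"ty": 0,"tz": -0.2,"rx": 0,"ry": 0,"rz": 0,"grip": 1},
  {"tx": 0,"ty": 0,"tz": 0,"rx": 0,"ry": 0,"rz": 0,"grip": 1},
])

```text
clock: 15.42
tcp_pos: [0.5296, 0.2149, 0.0669]
orientation: [-0.065, 2.896, 0.007]
contact_force: [0.8, -0.3, -1.3]
grip_width: 0.0593
```

```bash
cat > car.py <<'E'
from plan import *
def carton(off,rel,O2=None):
    p,Rr,o=obs(); c=p+Rr.as_matrix()@np.array(off); d=c-O
    print("carton in cradle",(d@X).round(4),(d@Y).round(4),(d@Z).round(4),"force cr",np.array([o["contact_force"]@a for a in (X,Y,Z)]).round(1),"clk",o["clock"],"gw",o["grip_width"],"j",o["joints"].round(2))
E
python3 - <<'E'
from car import *
carton(OFFL,RELL); place(.077,.002,.022,RELL,OFFL,tag="down")
E
```

```text
carton in cradle 0.0844 0.0013 0.0312 force cr [ 0.1 -0.4 -1.5] clk 15.425 gw 0.059331263094749606 j [-1.24  0.63  0.9   2.15 -0.89  0.48  1.89]
down units shift [-0.109  0.03  -0.578] turn [ 0.006 -0.015  0.006]
```

Next, down along the floor normal by about 8 mm in small steps, watching the force.

Emit:
drive_tool([
  {"tx": 0.07,"ty": 0,"tz": -0.13,"rx": 0,"ry": 0,"rz": 0,"grip": 1},
  {"tx": 0.07,"ty": 0,"tz": -0.13,"rx": 0,"ry": 0,"rz": 0,"grip": 1},
  {"tx": 0.05,"ty": 0,"tz": -0.09,"rx": 0,"ry": 0,"rz": 0,"grip": 1},
  {"tx": 0,"ty": 0,"tz": 0,"rx": 0,"ry": 0,"rz": 0,"grip": 1},
])

```text
clock: 15.92
tcp_pos: [0.5331, 0.2149, 0.0595]
orientation: [-0.065, 2.897, 0.007]
contact_force: [-0.7, 0.8, -1.8]
grip_width: 0.0598
```

```bash
python3 - <<'E'
from car import *
carton(OFFL,RELL); place(.077,.002,.022,RELL,OFFL,tag="down")
E
```

```text
carton in cradle 0.0841 0.0012 0.023 force cr [-1.4  0.8 -1.3] clk 15.925 gw 0.05975257749308866 j [-1.22  0.64  0.87  2.15 -0.9   0.47  1.9 ]
down units shift [-0.287  0.029 -0.21 ] turn [ 0.007 -0.018  0.005]
```

Emit:
drive_tool([
  {"tx": 0.02,"ty": 0,"tz": -0.05,"rx": 0,"ry": 0,"rz": 0,"grip": 1},
  {"tx": -0.15,"ty": 0.02,"tz": -0.08,"rx": 0,"ry": 0,"rz": 0,"grip": 1},
  {"tx": -0.15,"ty": 0.02,"tz": -0.08,"rx": 0,"ry": 0,"rz": 0,"grip": 1},
  {"tx": 0,"ty": 0,"tz": 0,"rx": 0,"ry": 0,"rz": 0,"grip": 1},
])

```text
clock: 16.42
tcp_pos: [0.5303, 0.2155, 0.0574]
orientation: [-0.062, 2.891, 0.009]
contact_force: [-0.4, -1.6, 10.9]
grip_width: 0.0597
```

```bash
python3 - <<'E'
from wr import *
from car import carton
carton(OFFL,RELL); place(.077,.002,.022,RELL,OFFL,tag="down")
W,f=wrist("w6")
L=np.stack([(W-O)@X,(W-O)@Y,(W-O)@Z],-1).reshape(-1,3); q=L[~np.isnan(L).any(1)]
B=q[(abs(q[:,0])<.012)&(q[:,2]>.05)&(q[:,2]<.086)&(abs(q[:,1])<.08)]; print("back",len(B),np.median(B[:,0]))
T=q[(q[:,2]>.035)&(q[:,2]<.052)&(abs(q[:,1])<.028)&(q[:,0]>.003)&(q[:,0]<.15)]; print("top face z",np.polyfit(T[:,0],T[:,2],1),np.median(T[:,2]))
E
```

```text
carton in cradle 0.0806 0.0019 0.0225 force cr [ 4.7 -1.6  9.8] clk 16.425 gw 0.05970696866664689 j [-1.22  0.64  0.87  2.16 -0.91  0.46  1.91]
down units shift [-0.147 -0.004 -0.106] turn [-0.005  0.021  0.018]
back 26581 -0.0020698479771016367
top face z [0.00328797 0.04425554] 0.04440934692662613
```

View pics/w6.png

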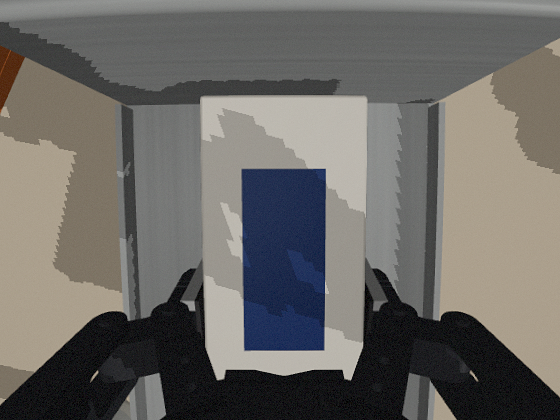

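Emit:
drive_tool([
  {"tx": -0.12,"ty": -0.02,"tz": -0.03,"rx": 0,"ry": 0,"rz": 0,"grip": 1},
  {"tx": -0.11,"ty": -0.02,"tz": -0.06,"rx": 0,"ry": 0,"rz": 0,"grip": 1},
  {"tx": -0.09,"ty": 0,"tz": -0.05,"rx": 0,"ry": 0,"rz": 0,"grip": 1},
  {"tx": 0,"ty": 0,"tz": 0,"rx": 0,"ry": 0,"rz": 0,"grip": 1},
])

```text
clock: 16.98
tcp_pos: [0.5242, 0.2152, 0.0542]
orientation: [-0.064, 2.89, 0.007]
contact_force: [5.7, -0.7, 6.6]
grip_width: 0.0597
```

```bash
cat > chk.py <<'E'
from wr import *
from car import carton
import sys
W,f=wrist(sys.argv[1]); zz=float(sys.argv[2]) if len(sys.argv)>2 else .0445
L=np.stack([(W-O)@X,(W-O)@Y,(W-O)@Z],-1).reshape(-1,3); q=L[~np.isnan(L).any(1)]
B=q[(abs(q[:,0])<.012)&(q[:,2]>zz+.008)&(q[:,2]<.086)&(abs(q[:,1])<.08)]; print("back",len(B),np.median(B[:,0]),np.percentile(B[:,1],[1,99]))
T=q[(abs(q[:,2]-zz)<.004)&(abs(q[:,1])<.04)&(q[:,0]<.16)]; print("face x,y range",np.percentile(T[:,0],[.3,1,3,99]),np.percentile(T[:,1],[1,99]),"z",np.median(T[:,2]),np.polyfit(T[:,0],T[:,2],1))
E
python3 chk.py w7; python3 -c "
from car import *
carton(OFFL,RELL)"
```

```text
back 20753 -0.002067197765989184 [-0.07055443  0.07450632]
face x,y range [-0.00230796 -0.00211857 -0.00102854  0.09928411] [-0.02741217  0.03343323] z 0.044438676900318885 [0.00122734 0.0444042 ]
carton in cradle 0.0736 0.0019 0.0225 force cr [7.8 0.5 3.1] clk 17.025 gw 0.05944301878677015 j [-1.23  0.63  0.86  2.17 -0.92  0.44  1.91]
```

View pics/w7.png

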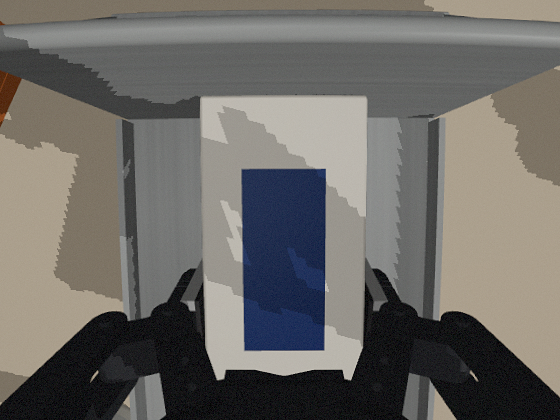

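Contact at the backstop (7.8 N along x), carton flat on the floor and centred within about 1 mm. I'll release and back off.

Emit:
drive_tool([
  {"tx": 0,"ty": 0,"tz": 0,"rx": 0,"ry": 0,"rz": 0,"grip": -0.6},
  {"tx": 0,"ty": 0,"tz": 0,"rx": 0,"ry": 0,"rz": 0,"grip": -1},
  {"tx": 0,"ty": 0,"tz": 0,"rx": 0,"ry": 0,"rz": 0,"grip": -1},
  {"tx": 0,"ty": 0,"tz": 0,"rx": 0,"ry": 0,"rz": 0,"grip": -1},
  {"tx": -0.05,"ty": 0,"tz": 0.3,"rx": 0,"ry": 0,"rz": 0,"grip": -1},
  {"tx": -0.15,"ty": 0,"tz": 0.7,"rx": 0,"ry": 0,"rz": 0,"grip": -1},
  {"tx": -0.2,"ty": 0,"tz": 1,"rx": 0,"ry": 0,"rz": 0,"grip": -1},
  {"tx": -0.2,"ty": 0,"tz": 1,"rx": 0,"ry": 0,"rz": 0,"grip": -1},
  {"tx": -0.2,"ty": 0,"tz": 1,"rx": 0,"ry": 0,"rz": 0,"grip": -1},
  {"tx": 0,"ty": 0,"tz": 1,"rx": 0,"ry": 0,"rz": 0,"grip": -1},
])

```text
clock: 18.27
tcp_pos: [0.5046, 0.2148, 0.1534]
orientation: [-0.065, 2.897, 0.007]
contact_force: [-0.0, -0.1, -0.0]
grip_width: 0.0854
```

```bash
python3 chk.py w8; python3 -c "
from plan import *
p,Rr,o=obs(); print(p,o['joints'].round(2),o['clock'])
Xs,Ys,Zs=frame(75.9-90,0)
for s in (1,-1):
  for nm,yw in (('a',75.9),('b',75.9-180)):
    show([.5775,-.179,.09],toolR(yw,0,1),nm)
"
```

```text
back 5034 -0.0019475045045319569 [-0.07138249  0.07549019]
face x,y range [-0.00239343 -0.00203412  0.00023965  0.14620053] [-0.02583109  0.03302301] z 0.04432013435948751 [-0.00036585  0.0443495 ]
[0.50615488 0.21510113 0.1554607 ] [-1.49  0.52  1.19  2.15 -0.69  0.64  1.73] 18.325
a units shift [  3.567 -19.705  -3.273] turn [-1.202  1.463  9.123]
b units shift [  3.567 -19.705  -3.273] turn [  1.583   1.301 -13.251]
a units shift [  3.567 -19.705  -3.273] turn [-1.202  1.463  9.123]
b units shift [  3.567 -19.705  -3.273] turn [  1.583   1.301 -13.251]
```

View pics/w8.png

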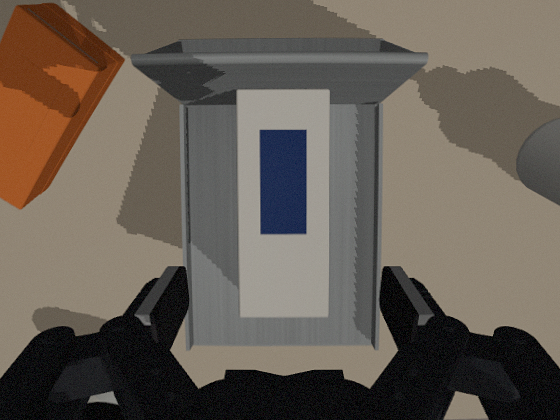

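The long carton lies straight in the stand at (284,200), midway, with its end at the backstop. For the short carton I'll turn the gripper by -106° (joint 7 has room that way), with a 16° relative lean so the wrist stays inside its range at the stand.

```bash
cat >> plan.py <<'E'
PHI=-104.1; RELS=16
def grasp_s(c,h,s=1,tag=""):
    Rt=toolR(PHI,-RELS,s); p=np.array(c)-Rt@np.array([0,0,-.014])+np.array([0,0,h]); show(p,Rt,tag); return p
E
python3 -c "
from plan import *
print(grasp_s([.577,-.178,.022],.12,tag='pre'), toolR(PHI,-RELS)[:,2])"
```

```text
pre units shift [  3.589 -19.468  -1.346] turn [  3.372   2.761 -12.978]
[ 0.57794009 -0.17425734  0.12854234] [ 0.0671494   0.26733296 -0.9612617 ]
```

Emit:
drive_tool([
  {"tx": 0,"ty": 0,"tz": 1,"rx": 0,"ry": 0,"rz": 0,"grip": -1},
  {"tx": 0,"ty": -0.2,"tz": 1,"rx": 0,"ry": 0,"rz": 0,"grip": -1},
  {"tx": 0.1,"ty": -0.6,"tz": 0.8,"rx": 0.17,"ry": 0.14,"rz": -0.65,"grip": -1},
  {"tx": 0.2,"ty": -1,"tz": 0,"rx": 0.17,"ry": 0.14,"rz": -0.65,"grip": -1},
  {"tx": 0.2,"ty": -1,"tz": 0,"rx": 0.17,"ry": 0.14,"rz": -0.65,"grip": -1},
  {"tx": 0.2,"ty": -1,"tz": 0,"rx": 0.17,"ry": 0.14,"rz": -0.65,"grip": -1},
  {"tx": 0.2,"ty": -1,"tz": 0,"rx": 0.17,"ry": 0.14,"rz": -0.65,"grip": -1},
  {"tx": 0.2,"ty": -1,"tz": 0,"rx": 0.17,"ry": 0.14,"rz": -0.65,"grip": -1},
  {"tx": 0.2,"ty": -1,"tz": 0,"rx": 0.17,"ry": 0.14,"rz": -0.65,"grip": -1},
  {"tx": 0.2,"ty": -1,"tz": 0,"rx": 0.17,"ry": 0.14,"rz": -0.65,"grip": -1},
])

```text
clock: 19.58
tcp_pos: [0.5351, 0.0583, 0.2085]
orientation: [1.054, 2.87, 0.162]
contact_force: [0.0, -0.2, 0.6]
grip_width: 0.0855
```

```bash
python3 -c "
from plan import *
p,Rr,o=obs(); print(p,o['joints'].round(2),o['clock'])
grasp_s([.577,-.178,.022],.12,tag='pre')"
```

```text
[0.53506928 0.05827782 0.20850593] [-1.18  0.54  1.34  2.04 -0.76  0.99  1.41] 19.575
pre units shift [  2.144 -11.627  -3.998] turn [ 1.984  1.634 -7.766]
```

Emit:
drive_tool([
  {"tx": 0.2,"ty": -1,"tz": 0,"rx": 0.17,"ry": 0.14,"rz": -0.65,"grip": -1},
  {"tx": 0.2,"ty": -1,"tz": 0,"rx": 0.17,"ry": 0.14,"rz": -0.65,"grip": -1},
  {"tx": 0.2,"ty": -1,"tz": 0,"rx": 0.17,"ry": 0.14,"rz": -0.65,"grip": -1},
  {"tx": 0.2,"ty": -1,"tz": 0,"rx": 0.17,"ry": 0.14,"rz": -0.65,"grip": -1},
  {"tx": 0.2,"ty": -1,"tz": 0,"rx": 0.17,"ry": 0.14,"rz": -0.65,"grip": -1},
  {"tx": 0.2,"ty": -1,"tz": -0.4,"rx": 0.17,"ry": 0.14,"rz": -0.65,"grip": -1},
  {"tx": 0.2,"ty": -1,"tz": -0.4,"rx": 0.17,"ry": 0.14,"rz": -0.65,"grip": -1},
  {"tx": 0.2,"ty": -1,"tz": -0.4,"rx": 0.17,"ry": 0.14,"rz": -0.65,"grip": -1},
  {"tx": 0.2,"ty": -1,"tz": -0.4,"rx": 0.17,"ry": 0.14,"rz": -0.65,"grip": -1},
  {"tx": 0.1,"ty": -1,"tz": -0.4,"rx": 0.17,"ry": 0.14,"rz": -0.65,"grip": -1},
])

```text
clock: 20.82
tcp_pos: [0.5733, -0.1417, 0.1681]
orientation: [-2.178, -2.044, -0.313]
contact_force: [0.4, 0.0, -0.6]
grip_width: 0.0855
```

```bash
python3 -c "
from plan import *
p,Rr,o=obs(); print(p,o['joints'].round(2),o['clock'])
grasp_s([.577,-.178,.022],.12,tag='pre')"
```

```text
[ 0.57325328 -0.14166367  0.16811192] [-0.51  0.78  1.21  1.87 -1.    1.3   1.02] 20.825
pre units shift [ 0.234 -1.63  -1.978] turn [ 0.276  0.257 -1.265]
```

Emit:
drive_tool([
  {"tx": 0.2,"ty": -0.8,"tz": -0.6,"rx": 0.15,"ry": 0.13,"rz": -0.63,"grip": -1},
  {"tx": 0,"ty": -0.8,"tz": -0.6,"rx": 0.13,"ry": 0.13,"rz": -0.63,"grip": -1},
  {"tx": 0,"ty": 0,"tz": -0.4,"rx": 0,"ry": 0,"rz": 0,"grip": -1},
  {"tx": 0,"ty": 0,"tz": 0,"rx": 0,"ry": 0,"rz": 0,"grip": -1},
])

```text
clock: 21.32
tcp_pos: [0.577, -0.1722, 0.136]
orientation: [-2.322, -1.821, -0.326]
contact_force: [-0.1, -0.3, 0.1]
grip_width: 0.0855
```

```bash
python3 - <<'E'
from wr import *
W,f=wrist("w9")
p,Rr,o=obs(); print(p,o['joints'].round(2),o['clock'])
grasp_s([.577,-.178,.022],.12,tag='pre')
q=W.reshape(-1,3);q=q[~np.isnan(q).any(1)]
S=q[(abs(q[:,2]-.044)<.005)&(abs(q[:,0]-.577)<.1)&(abs(q[:,1]+.178)<.1)]
S=S[(S[:,0]<.66)]
print(len(S),cv2.minAreaRect(S[:,:2].astype(np.float32)),np.median(S[:,2]))
E
```

```text
[ 0.57726721 -0.17205711  0.13652761] [-0.42  0.85  1.18  1.85 -1.08  1.31  0.94] 21.375
pre units shift [ 0.034 -0.11  -0.399] turn [-0.002  0.004 -0.042]
12317 ((0.5769801735877991, -0.178137868642807), (0.11952816694974899, 0.0602036751806736), 76.00382232666016) 0.04293196423119988
```

View pics/w9.png

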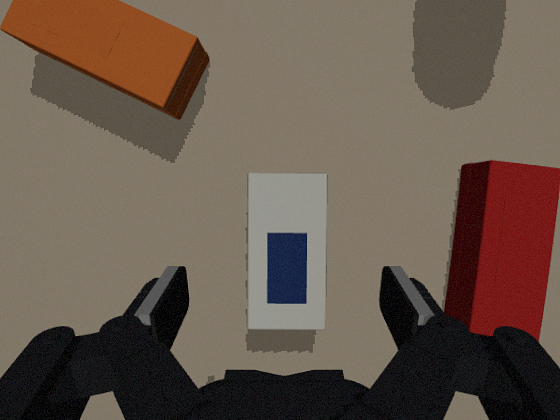

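The picture shows the short carton straight between the fingers at (287,252), its face 120 x 60 mm, centred on (0.577, -0.178), with the red look-alike clear on the right. I'll go down.

Emit:
drive_tool([
  {"tx": 0.03,"ty": -0.1,"tz": -1,"rx": 0,"ry": 0,"rz": -0.04,"grip": -1},
  {"tx": 0,"ty": 0,"tz": -1,"rx": 0,"ry": 0,"rz": 0,"grip": -1},
  {"tx": 0,"ty": 0,"tz": -1,"rx": 0,"ry": 0,"rz": 0,"grip": -1},
  {"tx": 0,"ty": 0,"tz": -1,"rx": 0,"ry": 0,"rz": 0,"grip": -1},
  {"tx": 0,"ty": 0,"tz": -1,"rx": 0,"ry": 0,"rz": 0,"grip": -1},
  {"tx": 0,"ty": 0,"tz": -0.8,"rx": 0,"ry": 0,"rz": 0,"grip": -1},
  {"tx": 0,"ty": 0,"tz": -0.5,"rx": 0,"ry": 0,"rz": 0,"grip": -1},
  {"tx": 0,"ty": 0,"tz": 0,"rx": 0,"ry": 0,"rz": 0,"grip": -1},
])

```text
clock: 22.38
tcp_pos: [0.5775, -0.1751, 0.01]
orientation: [-2.33, -1.813, -0.327]
contact_force: [0.2, 0.2, 0.3]
grip_width: 0.0851
```

```bash
python3 -c "
from plan import *
p,Rr,o=obs(); print(p,o['joints'].round(2),o['clock'],o['contact_force'])
grasp_s([.577,-.178,.022],.0,tag='grasp')"
```

```text
[ 0.57747347 -0.17509389  0.01002691] [-0.33  1.    1.02  1.9  -1.25  1.18  1.07] 22.375 [0.2262643  0.16702605 0.32713634]
grasp units shift [ 0.023  0.042 -0.074] turn [ 0.    -0.002  0.016]
```

Emit:
drive_tool([
  {"tx": 0,"ty": 0,"tz": 0,"rx": 0,"ry": 0,"rz": 0,"grip": 1},
  {"tx": 0,"ty": 0,"tz": 0,"rx": 0,"ry": 0,"rz": 0,"grip": 1},
  {"tx": 0,"ty": 0,"tz": 0,"rx": 0,"ry": 0,"rz": 0,"grip": 1},
  {"tx": 0,"ty": 0,"tz": 0,"rx": 0,"ry": 0,"rz": 0,"grip": 1},
  {"tx": 0,"ty": 0,"tz": 0,"rx": 0,"ry": 0,"rz": 0,"grip": 1},
  {"tx": 0,"ty": 0,"tz": 0,"rx": 0,"ry": 0,"rz": 0,"grip": 1},
], grip_force=40)

```text
clock: 23.12
tcp_pos: [0.5782, -0.1756, 0.0115]
orientation: [-2.331, -1.814, -0.329]
contact_force: [-0.4, -0.7, 6.8]
grip_width: 0.0595
```

Emit:
drive_tool([
  {"tx": 0,"ty": 0,"tz": 0.4,"rx": 0,"ry": 0,"rz": 0,"grip": 1},
  {"tx": 0,"ty": 0,"tz": 0.8,"rx": 0,"ry": 0,"rz": 0,"grip": 1},
  {"tx": 0,"ty": 0,"tz": 1,"rx": 0,"ry": 0,"rz": 0,"grip": 1},
  {"tx": 0,"ty": 0,"tz": 1,"rx": 0,"ry": 0,"rz": 0,"grip": 1},
  {"tx": 0,"ty": 0,"tz": 1,"rx": 0,"ry": 0,"rz": 0,"grip": 1},
  {"tx": 0,"ty": 0,"tz": 1,"rx": 0,"ry": 0,"rz": 0,"grip": 1},
  {"tx": 0,"ty": 0,"tz": 1,"rx": 0,"ry": 0,"rz": 0,"grip": 1},
  {"tx": 0,"ty": 0,"tz": 1,"rx": 0,"ry": 0,"rz": 0,"grip": 1},
  {"tx": 0,"ty": 0,"tz": 1,"rx": 0,"ry": 0,"rz": 0,"grip": 1},
  {"tx": 0,"ty": 0,"tz": 0,"rx": 0,"ry": 0,"rz": 0,"grip": 1},
])

```text
clock: 24.38
tcp_pos: [0.5784, -0.1757, 0.1764]
orientation: [-2.332, -1.815, -0.33]
contact_force: [-0.4, -0.2, -2.2]
grip_width: 0.0594
```

```bash
python3 - <<'E'
from wr import *
p,Rr,o=obs(); print(p,o['joints'].round(2),o['clock'],o['contact_force'],o['grip_width'])
W,f=wrist("w10")
L=(W.reshape(-1,3)-p)@Rr.as_matrix(); m=(~np.isnan(L).any(1))&(abs(L[:,0])<.12)&(abs(L[:,1])<.027)&(L[:,2]>-.075)&(L[:,2]<.02)
Q=L[m]
c,n,mm=plane(Q,n0=np.array([.25,0,.97]),tol=.002,ang=25); rel=np.degrees(np.arctan2(-n[0],n[2])); print(c,n,mm.sum(),len(Q),rel,np.percentile(Q[mm],[.5,99,99.8],axis=0))
xe=np.percentile(Q[mm][:,0],99.7); ze=c[2]-(xe-c[0])*n[0]/n[2]
a=np.radians(rel); ax=np.array([np.cos(a),0,np.sin(a)]); nn=np.array([-np.sin(a),0,np.cos(a)])
print("E",xe,ze,"center off",np.array([xe,0,ze])-.06*ax+.022*nn)
m2=(~np.isnan(L).any(1))&(abs((L-c)@n)<.002)&(abs(L[:,0]-.03)<.02)&(abs(L[:,1])<.05);print("y rng",np.percentile(L[m2][:,1],[1,99]))
E
```

```text
[ 0.57842421 -0.1757109   0.17635826] [-0.43  0.8   1.22  1.82 -1.03  1.36  0.89] 24.375 [-0.42044553 -0.15945204 -2.18105726] 0.059352375621283024
[ 2.16767884e-02 -1.88447644e-05 -2.64798735e-02] [-0.27732146 -0.00189832  0.96077531] 32179 34608 16.10043594911352 [[-0.02153167 -0.02673115 -0.03916398]
 [ 0.06233604  0.02641663 -0.01440258]
 [ 0.0629914   0.02689481 -0.01377249]]
E 0.06293622420468349 -0.014570609237640135 center off [-0.00081148  0.         -0.01007283]
y rng [-0.03030238  0.02873124]
```

View pics/w10.png

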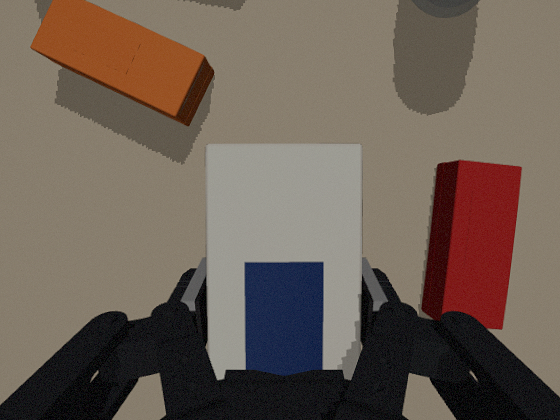

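```bash
cat >> plan.py <<'E'
OFFS=(-.0008,0,-.0105); RELS2=16.1
E
python3 -c "
from plan import *
place(.068,.0033,.066+.09,RELS2,OFFS,tag='pre')"
```

```text
pre units shift [-6.261 19.427 -0.111] turn [-3.137 -2.541 13.049]
```

Emit:
drive_tool([
  {"tx": 0,"ty": 0.3,"tz": 1,"rx": 0,"ry": 0,"rz": 0,"grip": 1},
  {"tx": -0.1,"ty": 0.8,"tz": 0.8,"rx": -0.16,"ry": -0.13,"rz": 0.65,"grip": 1},
  {"tx": -0.2,"ty": 0.9,"tz": 0.4,"rx": -0.16,"ry": -0.13,"rz": 0.65,"grip": 1},
  {"tx": -0.3,"ty": 0.9,"tz": 0,"rx": -0.16,"ry": -0.13,"rz": 0.65,"grip": 1},
  {"tx": -0.3,"ty": 0.9,"tz": 0,"rx": -0.16,"ry": -0.13,"rz": 0.65,"grip": 1},
  {"tx": -0.3,"ty": 0.9,"tz": 0,"rx": -0.16,"ry": -0.13,"rz": 0.65,"grip": 1},
  {"tx": -0.3,"ty": 0.9,"tz": 0,"rx": -0.16,"ry": -0.13,"rz": 0.65,"grip": 1},
  {"tx": -0.3,"ty": 0.9,"tz": 0,"rx": -0.16,"ry": -0.13,"rz": 0.65,"grip": 1},
  {"tx": -0.3,"ty": 0.9,"tz": 0,"rx": -0.16,"ry": -0.13,"rz": 0.65,"grip": 1},
  {"tx": -0.3,"ty": 0.9,"tz": 0,"rx": -0.16,"ry": -0.13,"rz": 0.65,"grip": 1},
])

```text
clock: 25.68
tcp_pos: [0.5293, -0.0082, 0.219]
orientation: [1.468, 2.762, 0.216]
contact_force: [1.0, -0.3, -1.2]
grip_width: 0.0595
```

```bash
python3 -c "
from plan import *
p,Rr,o=obs(); print(p,o['joints'].round(2),o['clock'])
place(.068,.0033,.066+.09,RELS2,OFFS,tag='pre')"
```

```text
[ 0.52931398 -0.0082115   0.21903538] [-1.01  0.55  1.35  2.02 -0.77  1.1   1.29] 25.675
pre units shift [-3.828 11.079 -2.306] turn [-1.726 -1.36   7.176]
```

Emit:
drive_tool([
  {"tx": -0.3,"ty": 0.9,"tz": 0,"rx": -0.16,"ry": -0.12,"rz": 0.65,"grip": 1},
  {"tx": -0.3,"ty": 0.9,"tz": 0,"rx": -0.16,"ry": -0.12,"rz": 0.65,"grip": 1},
  {"tx": -0.3,"ty": 0.9,"tz": 0,"rx": -0.16,"ry": -0.12,"rz": 0.65,"grip": 1},
  {"tx": -0.3,"ty": 0.9,"tz": 0,"rx": -0.16,"ry": -0.12,"rz": 0.65,"grip": 1},
  {"tx": -0.3,"ty": 0.9,"tz": 0,"rx": -0.16,"ry": -0.12,"rz": 0.65,"grip": 1},
  {"tx": -0.3,"ty": 0.9,"tz": 0,"rx": -0.16,"ry": -0.12,"rz": 0.65,"grip": 1},
  {"tx": -0.3,"ty": 0.9,"tz": 0,"rx": -0.16,"ry": -0.12,"rz": 0.65,"grip": 1},
  {"tx": -0.3,"ty": 0.9,"tz": 0,"rx": -0.16,"ry": -0.12,"rz": 0.65,"grip": 1},
  {"tx": -0.3,"ty": 0.9,"tz": 0,"rx": -0.16,"ry": -0.12,"rz": 0.65,"grip": 1},
  {"tx": -0.3,"ty": 0.9,"tz": 0,"rx": -0.16,"ry": -0.12,"rz": 0.65,"grip": 1},
])

```text
clock: 26.92
tcp_pos: [0.4691, 0.1715, 0.2189]
orientation: [0.077, 2.952, 0.018]
contact_force: [1.1, -0.4, -1.7]
grip_width: 0.0593
```

```bash
python3 -c "
from plan import *
p,Rr,o=obs(); print(p,o['joints'].round(2),o['clock'])
place(.068,.0033,.066+.09,RELS2,OFFS,tag='pre')"
```

```text
[0.46911752 0.17149432 0.2188709 ] [-1.68  0.36  1.42  2.16 -0.43  0.78  1.5 ] 26.925
pre units shift [-0.818  2.093 -2.297] turn [-0.123 -0.14   0.686]
```

Emit:
drive_tool([
  {"tx": 0,"ty": 0.2,"tz": -0.8,"rx": 0,"ry": 0,"rz": 0.1,"grip": 1},
  {"tx": -0.2,"ty": 0.6,"tz": -0.6,"rx": -0.06,"ry": -0.07,"rz": 0.3,"grip": 1},
  {"tx": -0.3,"ty": 0.6,"tz": -0.5,"rx": -0.06,"ry": -0.07,"rz": 0.3,"grip": 1},
  {"tx": -0.3,"ty": 0.7,"tz": -0.4,"rx": 0,"ry": 0,"rz": 0,"grip": 1},
  {"tx": 0,"ty": 0,"tz": 0,"rx": 0,"ry": 0,"rz": 0,"grip": 1},
])

```text
clock: 27.55
tcp_pos: [0.453, 0.2141, 0.1722]
orientation: [-0.069, 2.934, 0.006]
contact_force: [-0.3, -0.5, -2.0]
grip_width: 0.0594
```

```bash
python3 - <<'E'
from wr import *
from car import carton
carton(OFFS,RELS2)
place(.068,.0033,.066+.09,RELS2,OFFS,tag='pre')
W,f=wrist("w11")
L=np.stack([(W-O)@X,(W-O)@Y,(W-O)@Z],-1).reshape(-1,3); q=L[~np.isnan(L).any(1)]
B=q[(abs(q[:,0])<.012)&(q[:,2]>.05)&(q[:,2]<.086)&(abs(q[:,1])<.08)]; print("back",len(B),np.median(B[:,0]),np.percentile(B[:,1],[1,99]))
E
```

```text
carton in cradle 0.0679 0.004 0.1552 force cr [-1.2 -0.5 -1.6] clk 27.55 gw 0.05937722995607436 j [-1.65  0.4   1.26  2.21 -0.5   0.66  1.55]
pre units shift [-0.013 -0.036  0.036] turn [ 0.004 -0.003 -0.01 ]
back 434 -0.0017676634477070859 [-0.07297519  0.07668784]
```

View pics/w11.png

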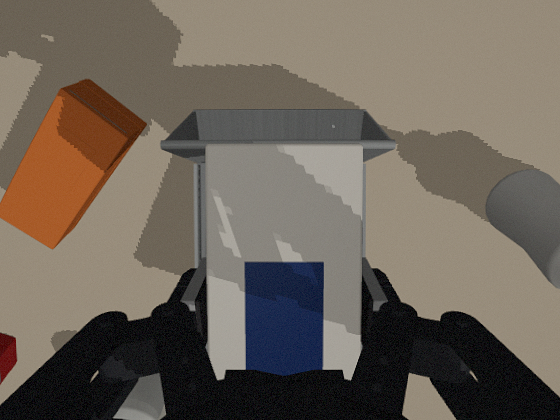

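Emit:
drive_tool([
  {"tx": 0.26,"ty": 0,"tz": -0.5,"rx": 0,"ry": 0,"rz": 0,"grip": 1},
  {"tx": 0.27,"ty": 0,"tz": -0.5,"rx": 0,"ry": 0,"rz": 0,"grip": 1},
  {"tx": 0.27,"ty": 0,"tz": -0.5,"rx": 0,"ry": 0,"rz": 0,"grip": 1},
  {"tx": 0.27,"ty": 0.02,"tz": -0.5,"rx": 0,"ry": 0,"rz": 0,"grip": 1},
  {"tx": 0.27,"ty": 0.02,"tz": -0.5,"rx": 0,"ry": 0,"rz": 0,"grip": 1},
  {"tx": 0.27,"ty": 0.02,"tz": -0.5,"rx": 0,"ry": 0,"rz": 0,"grip": 1},
  {"tx": 0.25,"ty": 0,"tz": -0.5,"rx": 0,"ry": 0,"rz": 0,"grip": 1},
  {"tx": 0,"ty": 0,"tz": 0,"rx": 0,"ry": 0,"rz": 0,"grip": 1},
])

```text
clock: 28.6
tcp_pos: [0.4913, 0.2135, 0.1024]
orientation: [-0.065, 2.933, 0.006]
contact_force: [-0.1, -0.3, -1.2]
grip_width: 0.0596
```

```bash
python3 - <<'E'
from wr import *
from car import carton
carton(OFFS,RELS2)
place(.068,.0033,.066,RELS2,OFFS,tag='down')
W,f=wrist("w12")
L=np.stack([(W-O)@X,(W-O)@Y,(W-O)@Z],-1).reshape(-1,3); q=L[~np.isnan(L).any(1)]
T=q[(abs(q[:,2]-.097)<.008)&(abs(q[:,1])<.04)&(q[:,0]<.1)]; print("face",np.percentile(T[:,0],[.3,1,3]),np.percentile(T[:,1],[1,99]),np.polyfit(T[:,0],T[:,2],1))
E
```

```text
carton in cradle 0.0688 0.0017 0.0756 force cr [-0.7 -0.3 -1. ] clk 28.6 gw 0.05955824397923128 j [-1.34  0.52  0.96  2.19 -0.69  0.54  1.71]
down units shift [ 0.185  0.09  -0.445] turn [0.004 0.001 0.01 ]
face [-0.00738903 -0.00667236 -0.00500308] [-0.03491075  0.03580088] [0.03586419 0.09540657]
```

View pics/w12.png

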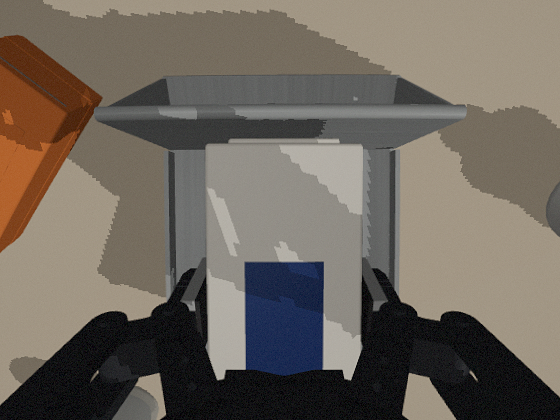

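Emit:
drive_tool([
  {"tx": 0.07,"ty": 0.04,"tz": -0.13,"rx": 0,"ry": 0,"rz": 0,"grip": 1},
  {"tx": 0.07,"ty": 0.04,"tz": -0.13,"rx": 0,"ry": 0,"rz": 0,"grip": 1},
  {"tx": 0.06,"ty": 0,"tz": -0.12,"rx": 0,"ry": 0,"rz": 0,"grip": 1},
  {"tx": 0.02,"ty": 0,"tz": -0.05,"rx": 0,"ry": 0,"rz": 0,"grip": 1},
  {"tx": 0,"ty": 0,"tz": 0,"rx": 0,"ry": 0,"rz": 0,"grip": 1},
])

```text
clock: 29.28
tcp_pos: [0.4952, 0.2158, 0.0941]
orientation: [-0.066, 2.933, 0.008]
contact_force: [-3.0, -0.2, 1.9]
grip_width: 0.0593
```

```bash
python3 - <<'E'
from car import *
carton(OFFS,RELS2)
place(.058,.0033,.066,RELS2,OFFS,tag='final')
E
```

```text
carton in cradle 0.0686 0.0038 0.0664 force cr [-1.8 -0.1  3.1] clk 29.275 gw 0.059297920571431816 j [-1.31  0.54  0.93  2.18 -0.71  0.53  1.72]
final units shift [-0.454 -0.044 -0.267] turn [-0.004 -0.     0.002]
```

Light contact with the long carton (about 3 N). I'll slide down-slope to the backstop.

Emit:
drive_tool([
  {"tx": -0.13,"ty": 0,"tz": -0.07,"rx": 0,"ry": 0,"rz": 0,"grip": 1},
  {"tx": -0.13,"ty": -0.02,"tz": -0.07,"rx": 0,"ry": 0,"rz": 0,"grip": 1},
  {"tx": -0.12,"ty": -0.02,"tz": -0.07,"rx": 0,"ry": 0,"rz": 0,"grip": 1},
  {"tx": -0.07,"ty": 0,"tz": -0.04,"rx": 0,"ry": 0,"rz": 0,"grip": 1},
  {"tx": 0,"ty": 0,"tz": 0,"rx": 0,"ry": 0,"rz": 0,"grip": 1},
])

```text
clock: 29.9
tcp_pos: [0.4889, 0.2153, 0.0906]
orientation: [-0.064, 2.928, 0.01]
contact_force: [0.5, -0.9, 10.0]
grip_width: 0.0595
```

```bash
python3 -c "
from car import *
carton(OFFS,RELS2)"; python3 chk.py w13 .088
```

```text
carton in cradle 0.0612 0.0035 0.0664 force cr [ 5.2 -0.9  8.6] clk 29.9 gw 0.059511748508862254 j [-1.32  0.53  0.92  2.2  -0.72  0.5   1.72]
  return _methods._mean(a, axis=axis, dtype=dtype,
  ret = ret.dtype.type(ret / rcount)
Traceback (most recent call last):
  File "chk.py", line 6, in <module>
    B=q[(abs(q[:,0])<.012)&(q[:,2]>zz+.008)&(q[:,2]<.086)&(abs(q[:,1])<.08)]; print("back",len(B),np.median(B[:,0]),np.percentile(B[:,1],[1,99]))
                                                                                                                    ~~~~~~~~~~~~~^^^^^^^^^^^^^^^
IndexError: index -1 is out of bounds for axis 0 with size 0
```

View pics/w13.png

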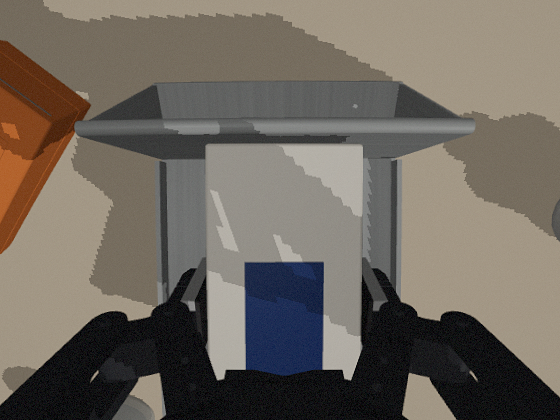

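Emit:
drive_tool([
  {"tx": -0.09,"ty": 0,"tz": -0.02,"rx": 0,"ry": 0,"rz": 0,"grip": 1},
  {"tx": -0.08,"ty": 0,"tz": -0.04,"rx": 0,"ry": 0,"rz": 0,"grip": 1},
  {"tx": 0,"ty": 0,"tz": 0,"rx": 0,"ry": 0,"rz": 0,"grip": 1},
])

```text
clock: 30.32
tcp_pos: [0.4858, 0.2152, 0.0893]
orientation: [-0.066, 2.927, 0.008]
contact_force: [5.0, -0.6, 6.0]
grip_width: 0.0594
```

```bash
python3 -c "
from car import *
carton(OFFS,RELS2)"
```

```text
carton in cradle 0.0579 0.0036 0.0666 force cr [ 7.2 -0.8  3. ] clk 30.325 gw 0.05935691805152087 j [-1.32  0.53  0.92  2.21 -0.72  0.5   1.72]
```

Force along x is now 7.2 N with only 3 N normal, so it is against the backstop. Estimated gap is about 0 mm. I'll release and back away.

Emit:
drive_tool([
  {"tx": 0,"ty": 0,"tz": 0,"rx": 0,"ry": 0,"rz": 0,"grip": -0.6},
  {"tx": 0,"ty": 0,"tz": 0,"rx": 0,"ry": 0,"rz": 0,"grip": -1},
  {"tx": 0,"ty": 0,"tz": 0,"rx": 0,"ry": 0,"rz": 0,"grip": -1},
  {"tx": 0,"ty": 0,"tz": 0,"rx": 0,"ry": 0,"rz": 0,"grip": -1},
  {"tx": -0.05,"ty": 0,"tz": 0.3,"rx": 0,"ry": 0,"rz": 0,"grip": -1},
  {"tx": -0.15,"ty": 0,"tz": 0.7,"rx": 0,"ry": 0,"rz": 0,"grip": -1},
  {"tx": -0.2,"ty": 0,"tz": 1,"rx": 0,"ry": 0,"rz": 0,"grip": -1},
  {"tx": -0.15,"ty": 0,"tz": 1,"rx": 0,"ry": 0,"rz": 0,"grip": -1},
  {"tx": 0,"ty": 0,"tz": 1,"rx": 0,"ry": 0,"rz": 0,"grip": -1},
  {"tx": 0,"ty": 0,"tz": 0,"rx": 0,"ry": 0,"rz": 0,"grip": -1},
])

```text
clock: 31.58
tcp_pos: [0.4726, 0.2154, 0.169]
orientation: [-0.066, 2.931, 0.01]
contact_force: [0.8, 0.8, -0.0]
grip_width: 0.0855
```

```bash
python3 - <<'E'
from wr import *
W,f=wrist("w14")
L=np.stack([(W-O)@X,(W-O)@Y,(W-O)@Z],-1).reshape(-1,3); q=L[~np.isnan(L).any(1)]
def rep(z):
    T=q[(abs(q[:,2]-z)<.004)&(abs(q[:,1])<.045)&(q[:,0]<.17)&(q[:,0]>-.01)].astype(np.float32); print(z,len(T),cv2.minAreaRect(T[:,:2]),"z",np.median(T[:,2]),np.polyfit(T[:,0],T[:,2],1)[0],np.polyfit(T[:,1],T[:,2],1)[0],np.percentile(T[:,0],[.5,99.5]),np.percentile(T[:,1],[.5,99.5]))
rep(.0885);rep(.0445)
B=q[(q[:,2]>.075)&(q[:,2]<.088)&(abs(q[:,0])<.01)&(abs(q[:,1]-.06)<.012)];print("back",len(B),np.median(B[:,0]) if len(B) else "")
f=eyes.grab_frame("side"); cv2.imwrite("pics/side14.png",f["frame"])
print(obs()[2]["clock"])
E
```

```text
Traceback (most recent call last):
cv2.error: OpenCV(4.12.0) /io/opencv/modules/imgproc/src/convhull.cpp:143: error: (-215:Assertion failed) total >= 0 && (depth == CV_32F || depth == CV_32S) in function 'convexHull'
```

View pics/w14.png

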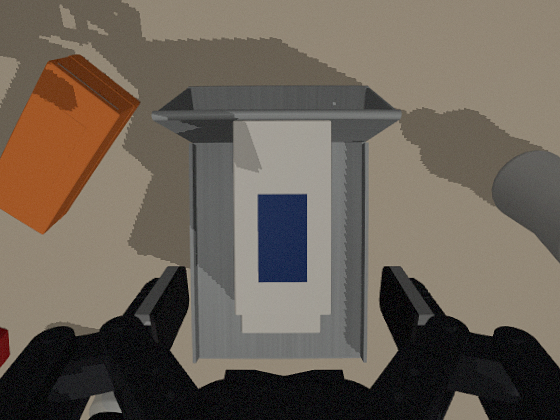

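```bash
python3 - <<'E'
from wr import *
W,f=wrist("w15")
L=np.stack([(W-O)@X,(W-O)@Y,(W-O)@Z],-1).reshape(-1,3); q=L[~np.isnan(L).any(1)]
def rep(z):
    T=np.ascontiguousarray(q[(abs(q[:,2]-z)<.004)&(abs(q[:,1])<.045)&(q[:,0]<.17)&(q[:,0]>-.01)].astype(np.float32)); print(z,len(T),cv2.minAreaRect(np.ascontiguousarray(T[:,:2])),"z",np.median(T[:,2]),np.polyfit(T[:,0],T[:,2],1)[0],np.polyfit(T[:,1],T[:,2],1)[0],np.percentile(T[:,0],[.5,99.5]),np.percentile(T[:,1],[.5,99.5]))
rep(.0885);rep(.0445)
B=q[(q[:,2]>.07)&(q[:,2]<.086)&(abs(q[:,0])<.01)&(abs(q[:,1])<.07)];print("back",len(B),np.median(B[:,0]) if len(B) else "")
f=eyes.grab_frame("side"); cv2.imwrite("pics/side14.png",f["frame"])
print(obs()[2]["clock"])
E
```

```text
0.0885 20809 ((0.055052220821380615, -0.00037454813718795776), (0.08977634459733963, 0.12574076652526855), 89.70853424072266) z 0.08838122 -0.005230936039266663 0.00010702190672042038 [-0.00736018  0.11678711] [-0.03958929  0.03946644]
0.0445 1414 ((0.0728931725025177, 0.0002651400864124298), (0.1498212069272995, 0.0897044911980629), 0.20375996828079224) z 0.04430799 -0.0009850269674561898 0.002717297914447968 [-0.0018869   0.14771039] [-0.04243309  0.04205957]
back 655 -0.0019726609733776647
31.725
```

View pics/side14.png

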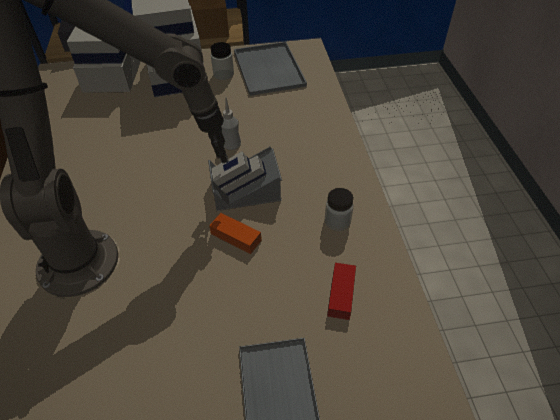

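The short carton lies squarely on the long one: its columns 233-330 have the same centre as the long one's 242-320. Both far ends are where contact with the backstop puts them, at 119 mm and 150 mm. Bystanders are in place. Handing in.

```bash
python3 -c "
from bench import workorder
print(workorder.hand_in())"
```

```text
the job is handed in; nothing more can be done
None
```

Both cartons are in place on the stand and I've handed the job in at about 32 s; the hand-in gives no verdict. I lifted the long carton off the short one, lowered it onto the stand and slid it in the grip against the backstop. I then did the same with the short carton on top of it, released it and backed off.

**Last checks (wrist camera, after release):**

| | Long carton | Short carton |
|---|---|---|
| Far end from backstop | about 150 mm (carton is 150 mm) | about 119 mm (carton is 120 mm) |
| Upper face above stand floor | 44 mm, flat within 0.2° | 88 mm, flat within 0.3° |
| Sideways | about 1–2 mm from midway | side faces flush to about 1 mm |

- **Short carton at the first lift:** its measured position changed by less than about 4 mm while the long carton was lifted off.
- **Bystanders:** the jar, wash bottle and tray looked unmoved in the side view. I did not measure them again.

**What went wrong or disagreed:**
- **First approach:** reaching for the long carton at a 26° tilt, joints 5 and 6 ran to their range limits and the arm stopped about 35 mm short, touching nothing. I used a 12° tilt instead.
- **Cameras:** the top and side cameras differed by 2–5 mm. The wrist camera put the backstop 2 mm nearer the robot than my first estimate, and I worked to that.
- **Final width:** my automatic fit of the short carton's width and angle picked up other surfaces and was unusable. The flush figure comes from the edges in the picture.

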